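# Reset the locked height stop of a specimen stage

## Robot

A 6-joint arm with a two-finger parallel gripper is mounted at the origin on the work surface. World frame = base frame: x ahead of the robot, y to its left, z up, the work surface at z = 0. Lengths are in mm, angles in degrees, forces in N, time in s.
With the tool pointing down it reaches from about 275 to 725 mm from the base axis. Payload 15.9 kg.
Tool frame: the origin (TCP) lies midway between the tips of the shut fingers; the grasp point (between the pads) lies 19 mm behind it; x points along the fingers, y is the direction in which the jaws open and shut, and the axes are right-handed (so a half turn about x gives the same grasp; the last joint's range is limited). The gripper opens to 85 mm and grips with 20 to 120 N. Pads are 22 mm wide; open, the fingers measure 114 mm over their backs; the gripper's body (76 mm by 85 mm) begins 54 mm behind the grasp point. The pads swing forward as they close: fully open they stand 13 mm farther back than shut.
Start: joints at [-74.313, 12.198, -1.971, 75.831, 0, 90], TCP at [135.19, -481.362, 231.306] pointing down, gripper open.
Joint ranges: [-170.91, 170.91], [-42.67, 98.43], [-65.05, 77.54], [-120.47, 116.71], [-90, 82.35], [-180, 180]. Speed limits (degrees/s): [108.29, 108.29, 136.94, 147.25, 180, 180].

## Interface

Orientations are given as a 3x3 rotation matrix whose columns are the frame's x, y, z axes.
In Python, from workcell import env gives the robot as it stands. The module is installed in compiled form; this text tells all that it offers.
- The arm moves only by the tool step_arm, never from a script. Its argument "increments" is a list of rows, each an object of numbers: "dx", "dy", "dz": the shift along the tool's x, y, z in m; "ax", "ay", "az": the turn, a rotation vector about the tool's x, y, z in rad; "hand": the closure in counts, from 0 (fully open) to 255 (shut). In form: [{"dx": .., "dy": .., "dz": .., "ax": .., "ay": .., "az": .., "hand": ..}, ...]. A call has 1 to 20 rows; each row is the pose to reach, as a shift and turn from the pose commanded when the call began, along the tool's axes at that moment; what a row does not reach only later rows make up. A row lasts 1/8 s, in which the tool goes at most 62.5 mm and 10.7 degrees, less where a joint would pass 70% of its speed; a pose out of reach is approached as far as the arm can. A call with a gripper value outside its range is refused whole. The fingers move at their own pace and stop on an object; the grip force is fixed at half the most. Time passes only in rows, so rows that repeat a pose let the fingers close. It gives the time, the measured TCP pose, the force and the opening at its end, in the units of the state.
- env.get_state(): the state, without advancing time (a new reading comes with each control period).
- env.snapshot(name): name is "scene" or "top"; returns (picture, depth): 480x640x3 uint8, blue, green, red; 480x640 float32, mm along the optical axis (not along the pixel's ray), 0 where there is no reading.
- env.camera_info(name): a dict with "camera_matrix" (3x3 intrinsics, pixels), "k1" (the pictures are not rectified: a ray, as slopes to the right and down, at radius r is drawn at 1 + k1 r^2 times it, then the intrinsics apply), "rvec" (rotation vector, rad) and "tvec" (3), from world to camera coordinates, as OpenCV has them. Camera axes: x right, y down, z forward; pixel columns grow to the right and rows downward; lengths in mm; the calibration is good to about 2 mm. A picture is of the moment at which its call begins. camera_info takes no time and is no camera call.
- env.hand_in(): hands the job in, once; it reports no verdict.
The state is a dict: "time": time; "joint_pos": joint angles; "qvel": joint speeds; "joint_efforts": joint torques, N m; "tcp_pos": TCP position; "tcp_rot": TCP orientation; "ft_force": force on the tool from outside, world axes, zero at the start; "ft_torque": the same for the moment, N m; "gripper_width": finger opening in mm.
Only numpy, scipy, OpenCV 4.12 (cv2) and the standard library are available. Lean on these libraries where they do the work, as an engineer would, in place of code of your own. Each camera call takes 0.05 s, during which the arm holds its last target.

## Task

The height stop of this specimen stage has to be set to its new mark: slacken the jam nut by swinging its lever anticlockwise (seen from above) at least an eighth of a turn, then turn the adjuster screw above it until its pointer points squarely at the index post on the rim of the drum. Retighten the jam nut clockwise by its lever until it is as firmly tight as it was, feeling for it and not forcing it, with the pointer still on the post; leave the other things on the bench where they are.

Things in the scene. Friction and masses are not known exactly. Their poses are not given: they have to be found in the camera images.
- stop_block: Fixed stop unit: grey foot plate 150 x 150 x 12 mm with a round aluminium drum, 124 mm in diameter, its top 45 mm above the bench. Origin on the common vertical axis of drum, nut and screw, at bench height; z up. Along its +y a tongue carries a round specimen platen, 165 mm from the axis, 61 mm high.
- jam_nut: Dark hexagon jam nut, 36 mm across flats, 46 to 60 mm above the bench, round the screw; lever rod (8 mm thick, 53.5 mm above the bench) along its -x. Origin on the axis at bench height. Clockwise from above tightens. Sideways push at the knob: slack about 1 N; just tight (clamping with 16 N) 7 to 11 N; firm 12 to 14 N; strained (60 N) from about 18 N. 3 to 8 N break it loose. Friction holds it when let go.
- lever_knob (a point): On the axis of the lever's upright black knob (18 mm diameter, 47 to 89 mm above the bench, 75 mm from the screw axis), 78 mm above the bench; x points to the screw axis. At the start the lever points to the unit's -x, towards the robot. Nothing stands within 35 mm beside the knob over its swing. From first bearing to firm the knob moves about 15 mm, sticking and slipping a little.
- nut_turn (a joint): Jam nut angle (rad): about 0 at the start (tight), positive clockwise from above (tightening), negative slack; runs from -1.4 to 0.9. A hidden bearing face is not quite square: once the screw is turned to the post, the nut gets as tight as before only some 0.07 to 0.32 rad further clockwise, by an amount not known beforehand; feel for it.
- adjuster (a joint): Adjuster screw angle (rad), positive anticlockwise from above; 0 when the pointer lies along the unit's +x. Starts between -0.4 and -0.05, runs from -1.2 to 1.7. It does not rise. Clamped while the nut is tight; with the nut slack it turns at about 0.35 N m and stays where it is left.
- head_grip (a point): Centre of the adjuster's head, a flat steel bar 44 mm long (its x), 14 mm thick (its y) and 26 mm high (94 to 120 mm above the bench), on the screw axis, 107 mm above the bench: grip it across its thickness from above and turn.
- pointer_tip (a point): Tip of the adjuster's flat pointer arm, 50 mm from the screw axis and 72.5 mm above the bench, under the head; its x is the pointing direction, parallel to the bar of the head.
- index_mark (a point): Inner face of the index post, a slim dark steel upright (10 mm wide, 4 mm at its top) fixed on the drum's rim, up to 79 mm above the bench, 54 mm from the screw axis; its x points outward from the axis. The pointer is right when it has the same direction from the axis. The post lies 0.5 to 1.5 rad anticlockwise of the pointer's start.
- specimen: Bystander: loose black specimen mount, a cylinder 30 mm in diameter and 22 mm high; origin at its underside's centre.
- paste_jar: Bystander: loose white jar, 48 mm in diameter and 55 mm high; origin at its underside's centre.
- screwdriver: Bystander: loose screwdriver, 160 mm long, lying on the bench along its x.

How it is judged:
By the outcome, as a careful person would: the job done as asked, in the order asked, and still so for the second after the job is handed in, with the robot touching nothing.
It also fails if it takes over 66 s, if anything falls off the work surface, if the arm or the gripper's body presses on something with over 40 N, if the wrist force passes 120 N, or if a joint passes its speed limit or range.

## Working session

There is one attempt and no reset: what is moved stays moved. The work goes in short steps, Python scripts to look and compute and a tool call to move; the robot and the scene stay as the last step left them, time stands still between calls to the robot, and variables do not carry over. Pictures are saved under pics/ and viewed, and the job is handed in when it is done.

Besides the shell and the picture viewer there is one more tool, called after "Call:" as a command line: name --argument value ..., lists and objects as JSON in quotes. step_arm: Moves the arm, as the interface text tells. Its arguments: {"type":"object","properties":{"increments":{"type":"array"}},"required":["increments"]}

```bash
mkdir -p pics; ls; python3 - <<'E'
from workcell import env
import cv2
s=env.get_state(); print({k:(v if not hasattr(v,'round') else v) for k,v in s.items()})
for n in ("scene","top"):
    p,d=env.snapshot(n); cv2.imwrite(f"pics/{n}0.png",p)
    import numpy as np; np.save(f"pics/{n}0_d.npy",d)
    print(n,env.camera_info(n))
E
```

```text
pics
{'time': 0.0, 'joint_pos': array([-7.43110549e+01,  1.22264452e+01, -2.00775073e+00,  7.58321294e+01,
       -1.00446570e-03,  9.00006275e+01]), 'qvel': array([ 0.04744913,  0.0513243 ,  0.01466625,  0.02447635, -0.04855252,
        0.03591471]), 'joint_efforts': array([-3.77746663e-03, -6.86145616e+01,  4.87124920e+01,  1.75709836e-02,
       -2.66076395e-04, -1.13261379e-05]), 'tcp_pos': array([ 135.10931329, -481.04340297,  230.80524049]), 'tcp_rot': array([[-3.29908689e-04,  2.70403971e-01, -9.62746895e-01],
       [ 1.10972651e-03, -9.62746256e-01, -2.70404172e-01],
       [-9.99999330e-01, -1.15759444e-03,  1.75438993e-05]]), 'ft_force': array([-0.43851862,  0.50493219, -0.89476884]), 'ft_torque': array([ 0.00874262,  0.04200297, -0.00226629]), 'gripper_width': 85.85185570686542}
scene {'camera_matrix': array([[545.84506059,   0.        , 321.04811999],
       [  0.        , 545.84506059, 240.62581237],
       [  0.        ,   0.        ,   1.        ]]), 'k1': 0.029763982964667198, 'rvec': array([ 2.11569834,  0.69455683, -0.38251657]), 'tvec': array([-423.7975765 ,  -95.43072947, 1443.92039329])}
top {'camera_matrix': array([[536.58216113,   0.        , 317.32585278],
       [  0.        , 536.58216113, 232.74149917],
       [  0.        ,   0.        ,   1.        ]]), 'k1': -0.12669235157950964, 'rvec': array([ 2.14212608, -2.09034748,  0.19004796]), 'tvec': array([  18.13726794,  535.98502428, 1120.82351345])}
```

View pics/scene0.png

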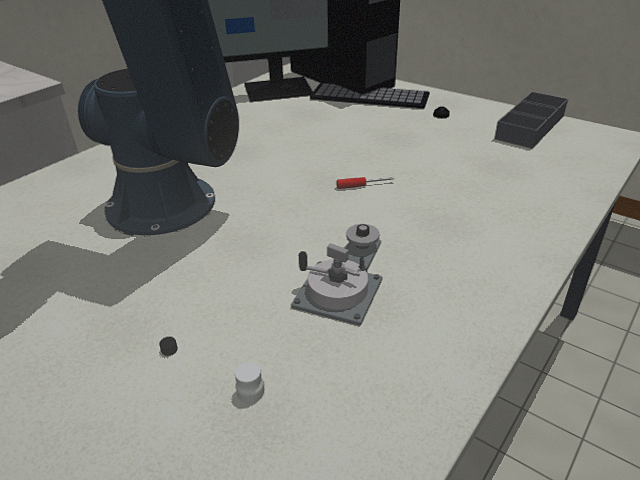

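View pics/top0.png

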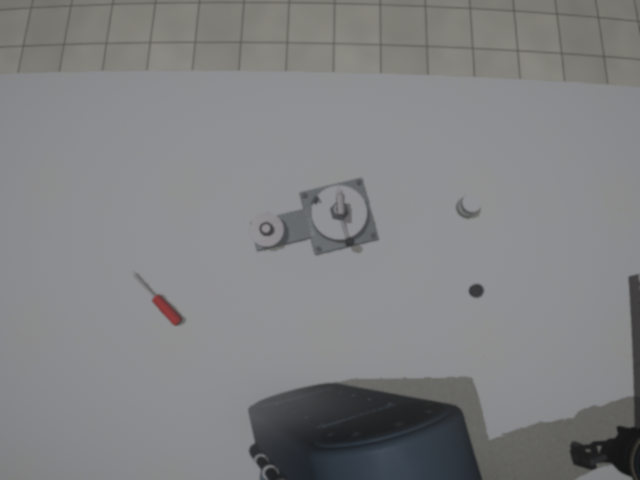

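The scene view shows the stop unit at about (338,285), with the platen behind it, the black specimen mount at (168,346), the jar at (248,383) and the screwdriver at (365,183). In the top view the drum is at (340,212), the knob at (350,241) and the post at about (317,200). I'll zoom in next.

```bash
python3 - <<'E'
import cv2
a=cv2.imread('pics/top0.png')[165:265,240:390]; cv2.imwrite('pics/topz.png',cv2.resize(a,None,fx=5.3,fy=5.3,interpolation=cv2.INTER_CUBIC))
a=cv2.imread('pics/scene0.png')[215:330,270:400]; cv2.imwrite('pics/scz.png',cv2.resize(a,None,fx=5,fy=5,interpolation=cv2.INTER_CUBIC))
E
```

```text
(no output)
```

View pics/topz.png

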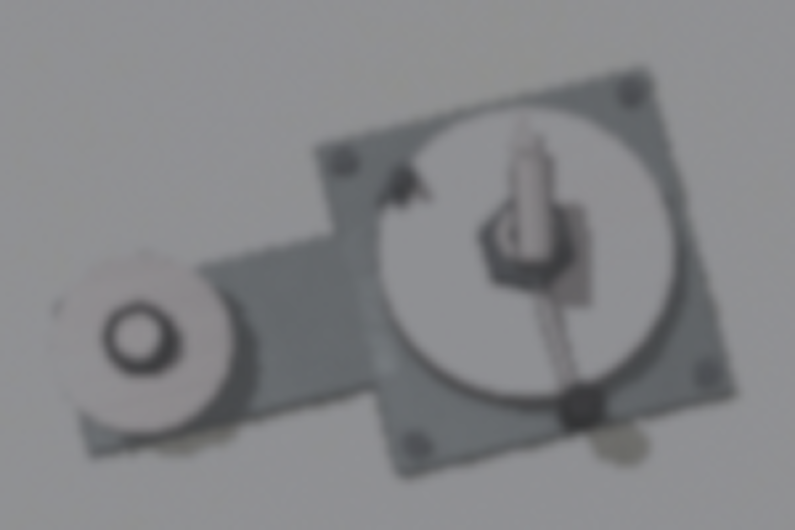

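View pics/scz.png

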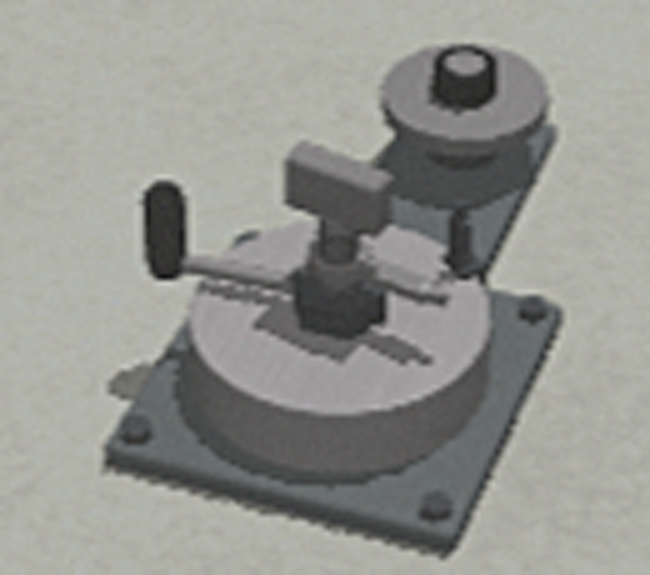

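```bash
cat > h.py <<'E'
import numpy as np, cv2
from workcell import env
def cam(n):
    c=env.camera_info(n); R=cv2.Rodrigues(c['rvec'])[0]; return c['camera_matrix'],c['k1'],R,np.array(c['tvec'])
def ray(n,px):
    K,k1,R,t=cam(n); D=np.array([k1,0,0,0,0.])
    u=cv2.undistortPoints(np.array(px,float).reshape(-1,1,2),K,D).reshape(-1,2)
    d=np.c_[u,np.ones(len(u))]
    return -R.T@t, d@R, d
def plane(n,px,z):
    c,d,_=ray(n,px); s=(z-c[2])/d[:,2]; return c+d*s[:,None]
def proj(n,P):
    K,k1,R,t=cam(n); return cv2.projectPoints(np.array(P,float).reshape(-1,1,3),R,t,K,np.array([k1,0,0,0,0.]))[0].reshape(-1,2)
def cloud(n,d):
    v,u=np.mgrid[:480,:640]; px=np.c_[u.ravel(),v.ravel()]
    c,w,_=ray(n,px); return (c+w*d.ravel()[:,None]).reshape(480,640,3)
E
python3 - <<'E'
from h import *
for n in('top','scene'):
    d=np.load(f'pics/{n}0_d.npy'); W=cloud(n,d); p=cv2.imread(f'pics/{n}0.png')
    x,y,z=W[...,0],W[...,1],W[...,2]
    print(n,'bench z',np.median(z[(d>0)&(x>350)&(x<750)&(abs(y)<250)]))
    roi=(x>350)&(x<700)&(y>-120)&(y<250)&(d>0)
    for lo,hi in((3,9),(9,16),(40,50),(55,66),(75,95),(90,130),(110,130)):
        m=roi&(z>lo)&(z<hi); 
        if m.sum(): 
            k,l,st,ce=cv2.connectedComponentsWithStats(m.astype(np.uint8))
            for i in range(1,k):
                if st[i,4]>8: q=W[l==i]; print(lo,hi,st[i],q.mean(0).round(1))
def zz(l): return [(a/5.3+240-.4,b/5.3+165-.4) for a,b in l]
c=plane('top',zz([(318,148),(648,70),(737,398),(405,477)]),12); print('foot',c.round(1),c.mean(0)); 
e=[np.degrees(np.arctan2(*(c[i]-c[j])[[1,0]])) for i,j in((0,3),(1,2),(1,0),(2,3))]; print('edge',e)
print('platen top',plane('top',zz([(145,345)]),61),'hub?',plane('top',zz([(140,340)]),80))
print('knob',plane('top',zz([(582,403)]),89)); print('post',plane('top',zz([(407,175)]),79))
print('head ends',plane('top',zz([(530,150),(532,255)]),120)); print('tip',plane('top',zz([(522,118)]),74))
p=cv2.imread('pics/top0.png'); g=p[165:265,240:390].astype(int).mean(2); print(np.unique(g//10,return_counts=True))
E
```

```text
top bench z 0.3553189099013707
3 9 [324 171   6   4   9] [687.2  12.7   3.8]
3 9 [247 191   4   8  11] [631.1 193.8   4.1]
3 9 [244 204   3   8  10] [600.9 199.3   4.2]
3 9 [279 243   8   4  13] [515.7 110.6   6.6]
3 9 [336 246   9   6  14] [508.7 -20.9   5.4]
3 9 [221 257   7   7  11] [476.  240.6   4.1]
3 9 [220 297   4   6   9] [386.2 241.5   4. ]
9 16 [332 177  47  69 594] [594.4 -69.3  12.1]
9 16 [ 275  185   72   70 1432] [559.1  57.3  12.1]
9 16 [255 243  14   8  46] [506.8 159.9  12.4]
40 50 [ 311  185   56   55 1915] [584.1 -14.9  44.9]
40 50 [250 213  34  34 732] [540.9 143.1  45.7]
55 66 [330 202  19  37 161] [568.4 -19.1  59.3]
55 66 [259 222  14  14 144] [541.3 143.4  60.2]
75 95 [337 186   5   8  13] [626.1 -12.4  76.6]
75 95 [334 205   3   8  17] [584.1  -5.8  80.2]
75 95 [344 205   2   7  10] [585.7 -25.8  77.9]
75 95 [346 237   8   9  60] [512.8 -37.7  87.3]
90 130 [336 194   8  22 152] [583.2 -15.2 118.3]
90 130 [347 238   5   5  13] [514.3 -36.4  91.4]
110 130 [337 194   7  21 142] [584.2 -15.3 119.4]
scene bench z 1.7881564784307784
3 9 [371 258   4   6   9] [587.
[... 899 characters left out ...]
-106.9   12. ]
 [ 493.    33.5   12. ]] [583.40771535 -16.57166832  12.        ]
edge [np.float64(16.140423666744216), np.float64(15.194266585887997), np.float64(-74.88477626794952), np.float64(-75.12951133160813)]
platen top [[537.66937216 140.68535087  61.        ]] hub? [[535.94832357 140.70948012  80.        ]]
knob [[512.77799388 -37.28519356  89.        ]]
post [[607.24567112  34.83329177  79.        ]]
head ends [[607.81334067 -13.99391693 120.        ]
 [565.44245887 -15.49037682 120.        ]]
tip [[633.84648008 -11.72591924  74.        ]]
(array([ 5.,  6.,  7.,  8.,  9., 10., 11., 12., 13., 14.]), array([   40,    74,   245,   362,   581,  1691,   507,   521,   864,
       10115]))
```

```bash
python3 - <<'E'
from h import *
p=cv2.imread('pics/top0.png'); g=cv2.cvtColor(p,cv2.COLOR_BGR2GRAY)
# drum top: non-blue-grey bright pixels within foot; print radial edges
from scipy.optimize import least_squares
from scipy.ndimage import map_coordinates
c0=np.array([584,-15.5])
pts=[]
for a in np.radians(np.arange(0,360,3)):
    r=np.arange(54,70,.25); P=np.c_[c0[0]+r*np.cos(a),c0[1]+r*np.sin(a),np.full(len(r),45.)]
    q=proj('top',P); v=map_coordinates(g.astype(float),[q[:,1],q[:,0]],order=1)
    gr=np.gradient(v); i=np.argmin(gr)
    if gr[i]<-1.5 and 0<i<len(r)-1: pts.append((c0[0]+r[i]*np.cos(a),c0[1]+r[i]*np.sin(a)))
pts=np.array(pts)
f=lambda s:np.hypot(pts[:,0]-s[0],pts[:,1]-s[1])-s[2]
s=least_squares(f,[584,-15,62],loss='soft_l1',f_scale=.5); print(len(pts),s.x, np.abs(f(s.x)).mean())
# platen
c0=np.array([541,143.]);pts=[]
# head top points via depth
for n in('top','scene'):
    W=cloud(n,np.load(f'pics/{n}0_d.npy')); z=W[...,2]; m=(np.hypot(W[...,0]-584,W[...,1]+15.5)<30)&(z>116)&(z<123)
    P=W[m][:,:2]; r=cv2.minAreaRect(P.astype(np.float32)); u,sv,vt=np.linalg.svd(P-P.mean(0)); print(n,m.sum(),P.mean(0),np.degrees(np.arctan2(vt[0,1],vt[0,0]))%180,r)
def tri(a,b):
    ca,da,_=ray('top',[a]); cb,db,_=ray('scene',[b]); A=np.c_[da[0],-db[0]]; k=np.linalg.lstsq(A,cb-ca,rcond=None)[0]
    pa=ca+da[0]*k[0]; pb=cb+db[0]*k[1]; return pa,pb
z=lambda a,b:(a/5.3+239.6,b/5.3+164.6)
w=lambda a,b:(a/5+269.6,b/5+214.6)
print('post top',tri(z(407,175),w(460,210)))
print('tip',tri(z(522,118),w(445,296)))
print('knob top',tri(z(582,400),w(164,186)))
for n,c in (('top',(300,185,340,215)),('scene',(350,250,372,275))):
    gg=cv2.cvtColor(cv2.imread(f'pics/{n}0.png'),cv2.COLOR_BGR2GRAY)
    print(n); print(gg[193:208,308:328] if n=='top' else gg[252:274,352:370])
E
```

```text
106 [584.79906144 -15.3727944   61.33401246] 0.7431594661656601
top 120 [585.35500583 -15.29818344] 2.3711655956746824 ((584.9387817382812, -15.24661636352539), (42.87753677368164, 12.67154312133789), 1.0269277095794678)
scene 118 [588.11091336 -17.50419042] 2.717822312567861 ((587.00439453125, -16.866748809814453), (43.8304328918457, 16.092018127441406), 1.0696460008621216)
post top (array([608.05803865,  34.88725903,  75.89106031]), array([609.59384988,  36.25944278,  76.31618794]))
tip (array([633.74295532, -11.71716627,  74.3648816 ]), array([634.13301882, -11.36402856,  74.46707975]))
knob top (array([513.46871384, -37.13122109,  91.89391535]), array([513.57235848, -37.029273  ,  91.90774021]))
top
[[102 104 104 103 104 103 102 102 102 105 112 124 134 141 143 144 144 144
  144 144]
 [ 99 102 103 103 102 102 102 100 101 108 121 134 141 143 144 144 144 144
  144 144]
 [ 97 102 102 102 102 100  98  95  96 108 126 138 143 144 144 144 144 144
  144 144]
 [ 98 102 102 102 101  97  90  85  87  98 120 136 142 144 144 144 144 144
  144 144]
 [100 102 102 102  99  92  82  76  75  84 106 1
[... 1845 characters left out ...]
 91 113 111 107  90  56]
 [159 157 157 158 161 163 152 101  45  50  55  58  85 110 112 102  75  99]
 [158 155 157 155 160 150 107  56  49  55  58  65  70  95 106  88  51 127]
 [159 157 159 155 158 164 127  48  46  53  57  59  72  82  88  75  96 161]
 [159 157 157 158 159 161 170 138  47  51  64  73  79  74  64  54 133 185]
 [144 155 161 159 160 139 103 106  79  61  70  68  59  51  44 104 166 183]
 [134 133 135 147 159 137  92  97  97  79  45  46 104 105  39 133 187 181]
 [135 133 144 151 133 114 126 135 126 163 163 160 168 140  66 129 186 181]
 [141 142 165 168 141 136 147 160 160 163 161 160 166 162 135 128 172 189]
 [ 85 107 128 124 133 140 141 148 160 161 159 160 160 162 146 116 113 118]]
```

```bash
python3 - <<'E'
from h import *
c=np.array([584.8,-15.4])
for px,z in(((315.8,199.3),62),((315.8,197.5),79),((315.6,201),47),((315.5,198.5),72)):
    P=plane('top',[px],z)[0]; d=P[:2]-c; print(px,z,P,np.hypot(*d),np.degrees(np.arctan2(d[1],d[0])))
print(proj('top',[[608,35,79],[608,35,45]]),proj('top',[[584.8,-15.4,120],[584.8,-15.4,45]]))
print(proj('scene',[[608,35,79],[608,35,45],[584.8,-15.4,120]]))
for P,z in (((360.8,256.),79),((361.8,262.5),62)):
    Q=plane('scene',[P],z)[0];print(Q)
E
```

```text
(315.8, 199.3) 62 [607.85503179  36.32884894  62.        ] 56.633985413951365 65.97794404556332
(315.8, 197.5) 79 [607.4813907   36.11978375  79.        ] 56.291505588473065 66.23868680142802
(315.6, 201) 47 [607.82307292  36.94791868  47.        ] 57.187118103671324 66.25968641432534
(315.5, 198.5) 72 [607.05387038  36.84297726  72.        ] 56.78523944905971 66.92751587315112
[[316.32428725 197.27912502]
 [316.48901286 201.16484616]] [[340.0909046  203.62953126]
 [338.98596162 211.8471214 ]]
[[360.63692662 255.59437054]
 [360.30020157 268.516403  ]
 [336.97865018 247.67786832]]
[609.02358615  34.06181049  79.        ]
[610.95104493  35.51772682  62.        ]
```

Call:
step_arm --increments '[{"dx": 0.04,"dy": -0.1627,"dz": -0.242,"ax": -0.021,"hand": 150},{"dx": 0.04,"dy": -0.1627,"dz": -0.242,"ax": -0.021,"hand": 150},{"dx": 0.04,"dy": -0.1627,"dz": -0.242,"ax": -0.021,"hand": 150},{"dx": 0.04,"dy": -0.1627,"dz": -0.242,"ax": -0.021,"hand": 150},{"dx": 0.08,"dy": -0.3254,"dz": -0.4839,"ax": -0.021,"hand": 150},{"dx": 0.08,"dy": -0.3254,"dz": -0.4839,"ax": -0.021,"hand": 150},{"dx": 0.08,"dy": -0.3254,"dz": -0.4839,"ax": -0.021,"hand": 150},{"dx": 0.08,"dy": -0.3254,"dz": -0.4839,"ax": -0.021,"hand": 150},{"dx": 0.08,"dy": -0.3254,"dz": -0.4839,"ax": -0.021,"hand": 150},{"dx": 0.08,"dy": -0.3254,"dz": -0.4839,"ax": -0.021,"hand": 150},{"dx": 0.08,"dy": -0.3254,"dz": -0.4839,"ax": -0.021,"hand": 150},{"dx": 0.08,"dy": -0.3254,"dz": -0.4839,"ax": -0.021,"hand": 150},{"dx": 0.08,"dy": -0.3254,"dz": -0.4839,"ax": -0.021,"hand": 150}]'

```text
invalid input
```

Call:
step_arm --increments '[{"dx": 0.04,"dy": -0.1627,"dz": -0.242,"ax": -0.021,"ay": 0,"az": 0,"hand": 150},{"dx": 0.04,"dy": -0.1627,"dz": -0.242,"ax": -0.021,"ay": 0,"az": 0,"hand": 150},{"dx": 0.04,"dy": -0.1627,"dz": -0.242,"ax": -0.021,"ay": 0,"az": 0,"hand": 150},{"dx": 0.04,"dy": -0.1627,"dz": -0.242,"ax": -0.021,"ay": 0,"az": 0,"hand": 150},{"dx": 0.08,"dy": -0.3254,"dz": -0.4839,"ax": -0.021,"ay": 0,"az": 0,"hand": 150},{"dx": 0.08,"dy": -0.3254,"dz": -0.4839,"ax": -0.021,"ay": 0,"az": 0,"hand": 150},{"dx": 0.08,"dy": -0.3254,"dz": -0.4839,"ax": -0.021,"ay": 0,"az": 0,"hand": 150},{"dx": 0.08,"dy": -0.3254,"dz": -0.4839,"ax": -0.021,"ay": 0,"az": 0,"hand": 150},{"dx": 0.08,"dy": -0.3254,"dz": -0.4839,"ax": -0.021,"ay": 0,"az": 0,"hand": 150},{"dx": 0.08,"dy": -0.3254,"dz": -0.4839,"ax": -0.021,"ay": 0,"az": 0,"hand": 150},{"dx": 0.08,"dy": -0.3254,"dz": -0.4839,"ax": -0.021,"ay": 0,"az": 0,"hand": 150},{"dx": 0.08,"dy": -0.3254,"dz": -0.4839,"ax": -0.021,"ay": 0,"az": 0,"hand": 150}]'

```text
time: 1.6
tcp_pos: [512.5, -37.7, 151.2]
tcp_rot: [[-0.001, 0.29, -0.957], [-0.0, -0.957, -0.29], [-1.0, -0.0, 0.001]]
ft_force: [-0.1, -1.4, -0.1]
gripper_width: 34.9
```

Call:
step_arm --increments '[{"dx": 0.045,"dy": 0,"dz": 0,"ax": 0,"ay": 0,"az": 0,"hand": 150},{"dx": 0.087,"dy": 0,"dz": 0,"ax": 0,"ay": 0,"az": 0,"hand": 150},{"dx": 0.087,"dy": 0,"dz": 0,"ax": 0,"ay": 0,"az": 0,"hand": 150},{"dx": 0.087,"dy": 0,"dz": 0,"ax": 0,"ay": 0,"az": 0,"hand": 150}]'

```text
time: 2.1
tcp_pos: [513.6, -37.9, 66.0]
tcp_rot: [[0.001, 0.29, -0.957], [-0.0, -0.957, -0.29], [-1.0, 0.001, -0.001]]
ft_force: [-0.2, -0.3, 0.8]
gripper_width: 35.2
```

```bash
python3 - <<'E'
from h import *
print(env.get_state()['joint_pos'].round(1),env.get_state()['ft_force'])
p,d=env.snapshot('scene'); a=p[150:330,220:420]; cv2.imwrite('pics/s1.png',cv2.resize(a,None,fx=3.3,fy=3.3,interpolation=cv2.INTER_CUBIC))
E
```

```text
[ -4.2  19.1 -17.5  53.3  -0.  158.9] [-0.23304025 -0.28886064  0.80423849]
```

View pics/s1.png

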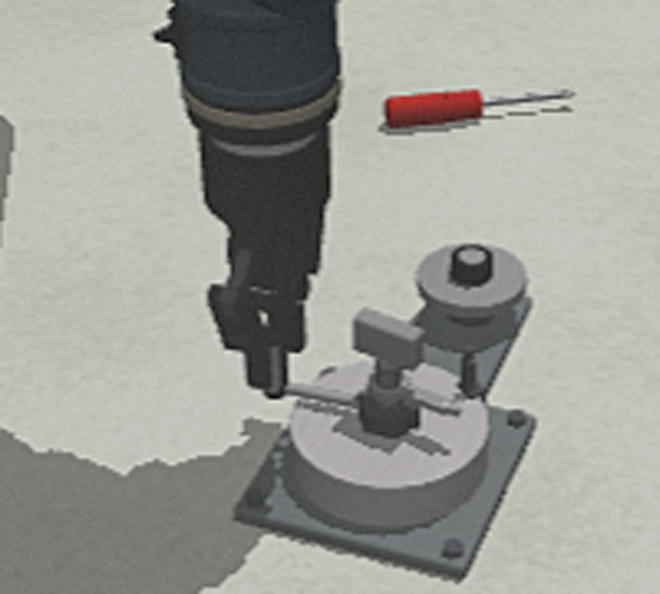

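Call:
step_arm --increments '[{"dx": 0,"dy": 0.006,"dz": -0.0002,"ax": -0.08,"ay": 0,"az": 0,"hand": 150},{"dx": 0,"dy": 0.01195,"dz": -0.001,"ax": -0.16,"ay": 0,"az": 0,"hand": 150},{"dx": 0,"dy": 0.01783,"dz": -0.0022,"ax": -0.24,"ay": 0,"az": 0,"hand": 150},{"dx": 0,"dy": 0.02359,"dz": -0.0038,"ax": -0.32,"ay": 0,"az": 0,"hand": 150},{"dx": 0,"dy": 0.02921,"dz": -0.0059,"ax": -0.4,"ay": 0,"az": 0,"hand": 150},{"dx": 0,"dy": 0.03463,"dz": -0.0085,"ax": -0.48,"ay": 0,"az": 0,"hand": 150}]'

```text
time: 2.9
tcp_pos: [531.8, -68.2, 66.0]
tcp_rot: [[0.001, 0.701, -0.713], [-0.0, -0.713, -0.701], [-1.0, 0.001, -0.001]]
ft_force: [-3.0, 1.4, -0.4]
gripper_width: 35.3
```

Call:
step_arm --increments '[{"dx": 0,"dy": 0.006,"dz": -0.0002,"ax": -0.08,"ay": 0,"az": 0,"hand": 150},{"dx": 0,"dy": 0.01195,"dz": -0.001,"ax": -0.16,"ay": 0,"az": 0,"hand": 150},{"dx": 0,"dy": 0.01783,"dz": -0.0022,"ax": -0.24,"ay": 0,"az": 0,"hand": 150},{"dx": 0,"dy": 0.02359,"dz": -0.0038,"ax": -0.32,"ay": 0,"az": 0,"hand": 150},{"dx": 0,"dy": 0.02921,"dz": -0.0059,"ax": -0.4,"ay": 0,"az": 0,"hand": 150},{"dx": 0,"dy": 0.03463,"dz": -0.0085,"ax": -0.48,"ay": 0,"az": 0,"hand": 150},{"dx": 0,"dy": 0.0371,"dz": -0.0098,"ax": -0.517,"ay": 0,"az": 0,"hand": 150},{"dx": 0,"dy": 0.0371,"dz": -0.0098,"ax": -0.517,"ay": 0,"az": 0,"hand": 150}]'

```text
time: 3.9
tcp_pos: [565.0, -87.9, 65.8]
tcp_rot: [[0.002, 0.961, -0.276], [-0.0, -0.276, -0.961], [-1.0, 0.002, -0.0]]
ft_force: [-1.5, 0.3, 0.6]
gripper_width: 35.4
```

```bash
python3 - <<'E'
from h import *
print(env.get_state()['joint_pos'].round(1),env.get_state()['ft_force'])
p,d=env.snapshot('scene'); a=p[150:330,220:420]; cv2.imwrite('pics/s2.png',cv2.resize(a,None,fx=3.3,fy=3.3,interpolation=cv2.INTER_CUBIC))
E
```

```text
[-8.8 25.2 -8.4 56.3 -0.  97.2] [-1.45918954  0.26839664  0.61962961]
```

View pics/s2.png

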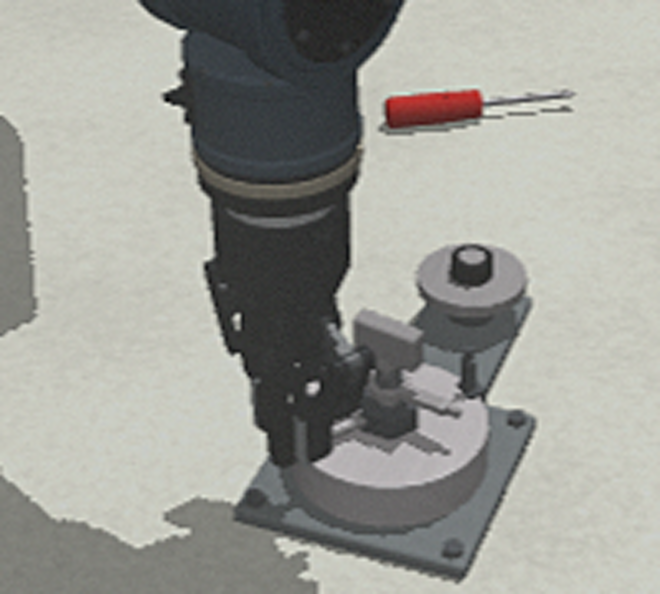

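Call:
step_arm --increments '[{"dx": 0,"dy": -0.008,"dz": 0,"ax": 0,"ay": 0,"az": 0,"hand": 150},{"dx": -0.05,"dy": -0.008,"dz": 0,"ax": 0,"ay": 0,"az": 0,"hand": 150},{"dx": -0.1,"dy": -0.008,"dz": 0,"ax": 0,"ay": 0,"az": 0,"hand": 150},{"dx": -0.104,"dy": -0.001,"dz": -0.01,"ax": -0.18,"ay": 0,"az": 0,"hand": 120},{"dx": -0.104,"dy": -0.001,"dz": -0.075,"ax": -0.36,"ay": 0,"az": 0,"hand": 120},{"dx": -0.104,"dy": -0.001,"dz": -0.075,"ax": -0.54,"ay": 0,"az": 0,"hand": 120},{"dx": -0.104,"dy": -0.001,"dz": -0.075,"ax": -0.72,"ay": 0,"az": 0,"hand": 120},{"dx": -0.104,"dy": -0.001,"dz": -0.075,"ax": -0.9,"ay": 0,"az": 0,"hand": 120},{"dx": -0.104,"dy": -0.001,"dz": -0.075,"ax": -1.08,"ay": 0,"az": 0,"hand": 120},{"dx": -0.104,"dy": -0.001,"dz": -0.075,"ax": -1.26,"ay": 0,"az": 0,"hand": 120},{"dx": -0.104,"dy": -0.001,"dz": -0.075,"ax": -1.44,"ay": 0,"az": 0,"hand": 120},{"dx": -0.104,"dy": -0.001,"dz": -0.075,"ax": -1.62,"ay": 0,"az": 0,"hand": 120},{"dx": -0.104,"dy": -0.001,"dz": -0.075,"ax": -1.8,"ay": 0,"az": 0,"hand": 120},{"dx": -0.104,"dy": -0.001,"dz": -0.075,"ax": -1.892,"ay": 0,"az": 0,"hand": 120},{"dx": -0.104,"dy": -0.001,"dz": -0.075,"ax": -1.892,"ay": 0,"az": 0,"hand": 120}]'

```text
time: 5.82
tcp_pos: [583.6, -15.1, 168.6]
tcp_rot: [[0.0, -0.041, 0.999], [0.0, 0.999, 0.041], [-1.0, 0.0, 0.0]]
ft_force: [-0.3, -0.8, -0.1]
gripper_width: 45.2
```

```bash
python3 - <<'E'
from h import *
print(env.get_state()['joint_pos'].round(1),env.get_state()['ft_force'],env.get_state()['tcp_pos'])
p,d=env.snapshot('scene'); a=p[150:330,220:420]; cv2.imwrite('pics/s3.png',cv2.resize(a,None,fx=3.3,fy=3.3,interpolation=cv2.INTER_CUBIC))
E
```

```text
[-1.5 23.1  3.9 70.8  0.  -3.8] [-0.34470773 -0.80438706 -0.0768026 ] [583.55405199 -15.08231582 168.58933451]
```

View pics/s3.png

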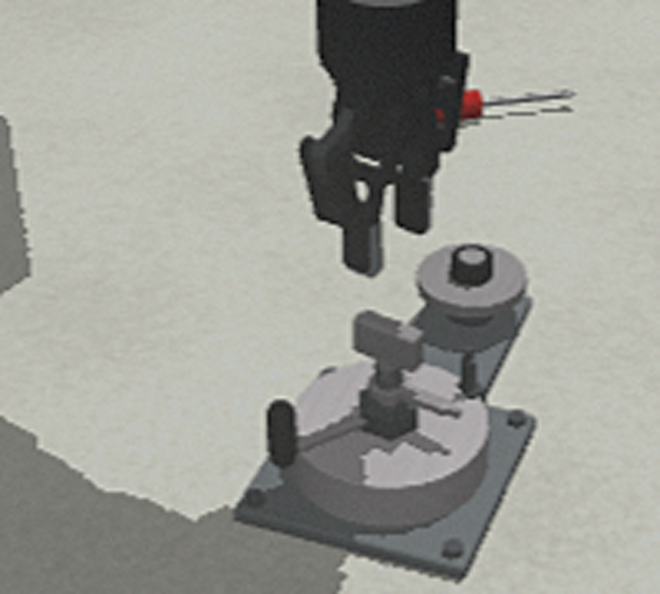

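Call:
step_arm --increments '[{"dx": 0.04,"dy": 0,"dz": 0.001,"ax": 0,"ay": 0,"az": 0,"hand": 120},{"dx": 0.0785,"dy": 0,"dz": 0.001,"ax": 0,"ay": 0,"az": 0,"hand": 120},{"dx": 0.0785,"dy": 0,"dz": 0.001,"ax": 0,"ay": 0,"az": 0,"hand": 120},{"dx": 0.0785,"dy": 0,"dz": 0.001,"ax": 0,"ay": 0,"az": 0,"hand": 255},{"dx": 0.0785,"dy": 0,"dz": 0.001,"ax": 0,"ay": 0,"az": 0,"hand": 255},{"dx": 0.0785,"dy": 0,"dz": 0.001,"ax": 0,"ay": 0,"az": 0,"hand": 255},{"dx": 0.0785,"dy": 0,"dz": 0.001,"ax": 0,"ay": 0,"az": 0,"hand": 255},{"dx": 0.0785,"dy": 0,"dz": 0.001,"ax": 0,"ay": 0,"az": 0,"hand": 255}]'

```text
time: 6.88
tcp_pos: [585.9, -15.9, 91.4]
tcp_rot: [[0.002, -0.042, 0.999], [-0.002, 0.999, 0.042], [-1.0, -0.002, 0.002]]
ft_force: [1.7, -4.9, 0.6]
gripper_width: 12.9
```

```bash
python3 - <<'E'
from h import *
s=env.get_state(); R=s['tcp_rot']
print(s['joint_pos'].round(1),s['ft_force'],s['ft_torque'],s['tcp_pos'],s['gripper_width'],np.degrees(np.arctan2(-R[0,1],R[1,1])))
E
```

```text
[-1.5 25.6 -3.8 60.5 -0.1 -3.9] [ 1.68396778 -4.8609251   0.5865522 ] [-1.28848483 -0.1926772   0.28911828] [585.89003985 -15.88350971  91.3504192 ] 12.893550082508593 2.3823632187968458
```

Call:
step_arm --increments '[{"dx": 0.0,"dy": 0,"dz": 0,"ax": -0.14,"ay": 0,"az": 0,"hand": 255},{"dx": 0.0,"dy": 0,"dz": 0,"ax": -0.28,"ay": 0,"az": 0,"hand": 255},{"dx": 0.0,"dy": 0,"dz": 0,"ax": -0.42,"ay": 0,"az": 0,"hand": 255},{"dx": 0.0,"dy": 0,"dz": 0,"ax": -0.56,"ay": 0,"az": 0,"hand": 255},{"dx": 0.0,"dy": 0,"dz": 0,"ax": -0.7,"ay": 0,"az": 0,"hand": 255},{"dx": 0.0,"dy": 0,"dz": 0,"ax": -0.84,"ay": 0,"az": 0,"hand": 255},{"dx": 0.0,"dy": 0,"dz": 0,"ax": -0.98,"ay": 0,"az": 0,"hand": 255},{"dx": 0.0,"dy": 0,"dz": 0,"ax": -1.05,"ay": 0,"az": 0,"hand": 255},{"dx": 0.0,"dy": 0,"dz": 0,"ax": -1.11,"ay": 0,"az": 0,"hand": 255},{"dx": 0.0,"dy": 0,"dz": 0,"ax": -1.11,"ay": 0,"az": 0,"hand": 255},{"dx": 0.0,"dy": 0,"dz": 0,"ax": -1.11,"ay": 0,"az": 0,"hand": 255}]'

```text
time: 8.25
tcp_pos: [585.2, -15.3, 90.5]
tcp_rot: [[0.001, -0.913, 0.408], [-0.0, 0.408, 0.913], [-1.0, -0.001, 0.0]]
ft_force: [-3.1, -3.7, 6.8]
gripper_width: 12.9
```

```bash
python3 - <<'E'
from h import *
s=env.get_state(); R=s['tcp_rot']
print(s['joint_pos'].round(1),s['ft_force'],s['ft_torque'],s['tcp_pos'],s['gripper_width'],np.degrees(np.arctan2(-R[0,1],R[1,1])))
p,d=env.snapshot('scene'); a=p[195:315,290:400]; cv2.imwrite('pics/s4.png',cv2.resize(a,None,fx=5,fy=5,interpolation=cv2.INTER_CUBIC))
p,d=env.snapshot('top'); a=p[165:265,240:390]; cv2.imwrite('pics/t4.png',cv2.resize(a,None,fx=5.3,fy=5.3,interpolation=cv2.INTER_CUBIC))
E
```

```text
[ -1.5  25.6  -3.9  60.4  -0.  -67.4] [-3.06401534 -3.69595834  6.76815434] [-0.58816841  0.88238588 -0.08345872] [585.17944455 -15.33264731  90.48487667] 12.938934077505252 65.92017564916327
```

View pics/s4.png

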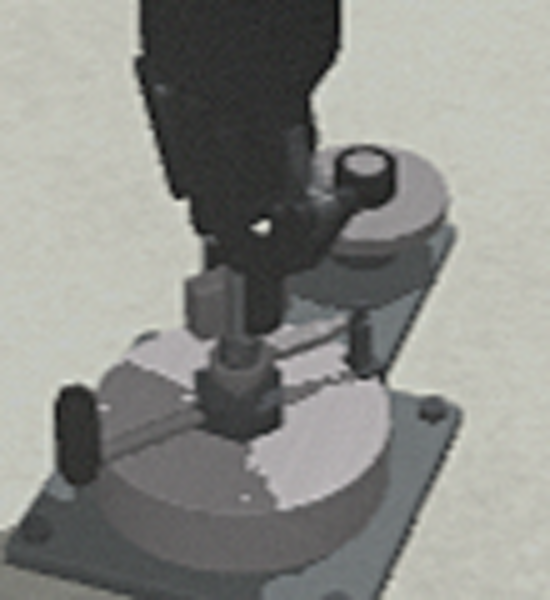

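View pics/t4.png

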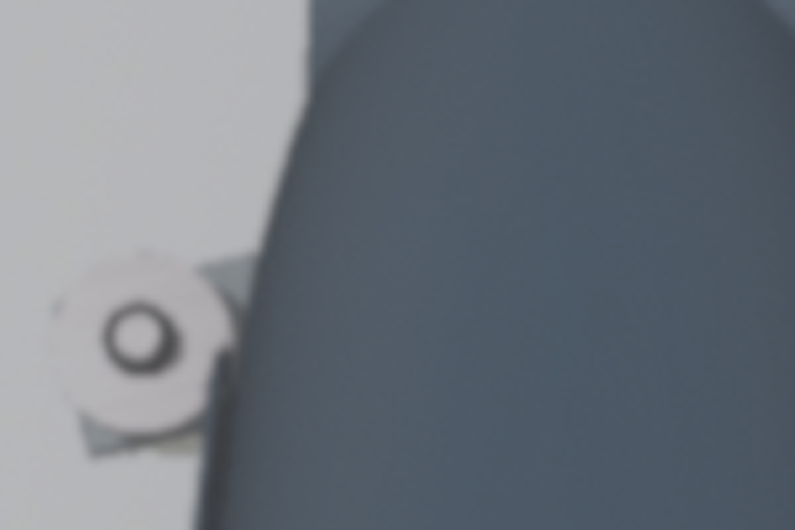

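Call:
step_arm --increments '[{"dx": 0.0,"dy": 0,"dz": 0,"ax": -1e-09,"ay": 0,"az": 0,"hand": 120},{"dx": 0.0,"dy": 0,"dz": 0,"ax": 0,"ay": 0,"az": 0,"hand": 120},{"dx": 0.0,"dy": 0,"dz": 0,"ax": 0,"ay": 0,"az": 0,"hand": 120},{"dx": -0.04,"dy": 0,"dz": 0,"ax": 0,"ay": 0,"az": 0,"hand": 120},{"dx": -0.09,"dy": 0,"dz": 0,"ax": 0,"ay": 0,"az": 0,"hand": 120},{"dx": -0.1,"dy": -0.001,"dz": -0.06,"ax": 0,"ay": 0,"az": 0,"hand": 120},{"dx": -0.1,"dy": -0.002,"dz": -0.12,"ax": 0,"ay": 0,"az": 0,"hand": 120},{"dx": -0.1,"dy": -0.003,"dz": -0.18,"ax": 0,"ay": 0,"az": 0,"hand": 120},{"dx": -0.1,"dy": -0.004,"dz": -0.24,"ax": 0,"ay": 0,"az": 0,"hand": 120},{"dx": -0.1,"dy": -0.004,"dz": -0.3,"ax": 0,"ay": 0,"az": 0,"hand": 120},{"dx": -0.1,"dy": -0.005,"dz": -0.343,"ax": 0,"ay": 0,"az": 0,"hand": 120},{"dx": -0.1,"dy": -0.005,"dz": -0.343,"ax": 0,"ay": 0,"az": 0,"hand": 120}]'

```text
time: 9.85
tcp_pos: [448.8, -333.0, 189.6]
tcp_rot: [[-0.0, -0.912, 0.41], [-0.0, 0.41, 0.912], [-1.0, 0.0, -0.0]]
ft_force: [-0.1, 0.5, -0.2]
gripper_width: 45.3
```

```bash
python3 - <<'E'
from h import *
s=env.get_state(); R=s['tcp_rot']
print(s['time'],s['joint_pos'].round(1),s['ft_force'],s['tcp_pos'])
p,d=env.snapshot('scene'); np.save('pics/scene5_d.npy',d);cv2.imwrite('pics/scene5.png',p);a=p[215:315,290:390]; cv2.imwrite('pics/s5.png',cv2.resize(a,None,fx=6,fy=6,interpolation=cv2.INTER_CUBIC))
p,d=env.snapshot('top'); np.save('pics/top5_d.npy',d);cv2.imwrite('pics/top5.png',p);a=p[175:250,290:390]; cv2.imwrite('pics/t5.png',cv2.resize(a,None,fx=8,fy=8,interpolation=cv2.INTER_CUBIC))
E
```

```text
9.85 [ -36.6   19.7    2.1   72.3   -0.  -102.4] [-0.07759422  0.45217365 -0.24286501] [ 448.82898894 -332.95288107  189.6414539 ]
```

View pics/s5.png

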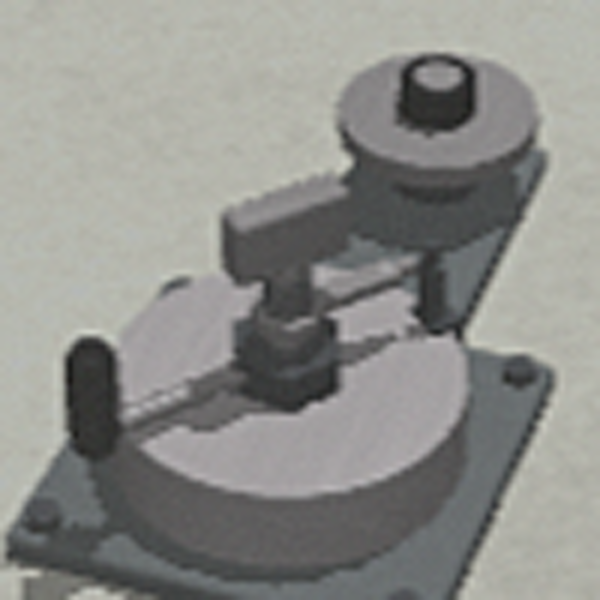

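View pics/t5.png

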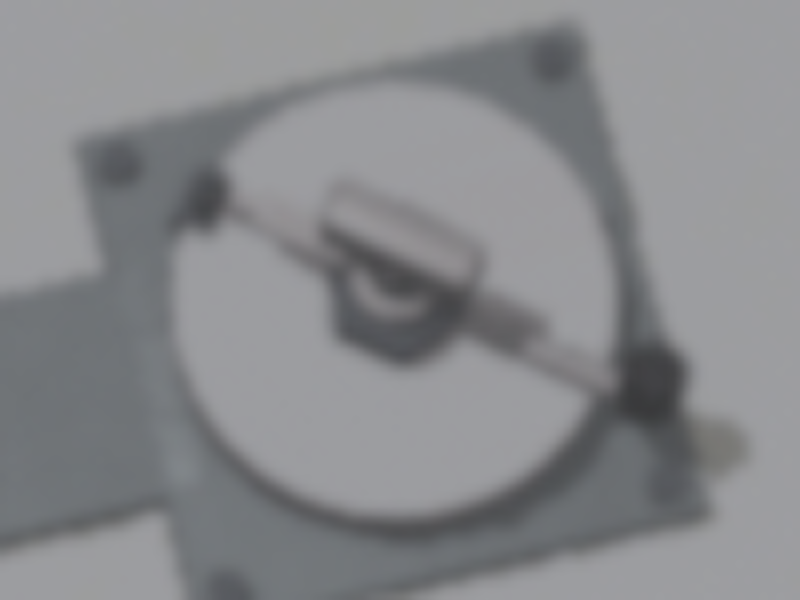

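```bash
python3 - <<'E'
from h import *
W=cloud('top',np.load('pics/top5_d.npy')); z=W[...,2]; p=cv2.imread('pics/top5.png'); g=cv2.cvtColor(p,cv2.COLOR_BGR2GRAY)
m=(np.hypot(W[...,0]-584.8,W[...,1]+15.4)<30)&(z>116)&(z<123); P=W[m][:,:2]; u,sv,vt=np.linalg.svd(P-P.mean(0)); print('head',m.sum(),P.mean(0),np.degrees(np.arctan2(vt[0,1],vt[0,0]))%180)
from scipy.ndimage import map_coordinates
c=np.array([584.8,-15.4])
print('pointer profile across (offset mm), z=74, ang 66')
a=np.radians(66); e=np.array([np.cos(a),np.sin(a)]); nrm=np.array([-e[1],e[0]])
off=np.arange(-9,9.1,1)
print(off)
for r in(30,34,38,42,46,49,52,54,56,58,60,62):
    zz=74 if r<51 else 70
    Q=c+e*r+off[:,None]*nrm; q=proj('top',np.c_[Q,np.full(len(off),zz)])
    print(r,map_coordinates(g.astype(float),[q[:,1],q[:,0]],order=1).astype(int))
z=lambda l:[(a/8+290-.44,b/8+175-.44) for a,b in l]
print('proj zoom:',[(np.round((q+.44-[290,175])*8)) for q in proj('top',[[584.8+54*np.cos(t),-15.4+54*np.sin(t),h] for t in np.radians([64,66,68]) for h in (45,79)])])
print('proj scene zoom:',[(np.round((q+.42-[290,215])*6)) for q in proj('scene',[[584.8+r*np.cos(t),-15.4+r*np.sin(t),h] for t in np.radians([64,66,68]) for r,h in ((50,72.5),(56,79),(56,45))])])
# post colour in scene
gs=cv2.cvtColor(cv2.imread('pics/scene5.png'),cv2.COLOR_BGR2GRAY); print(gs[252:274,346:370])
E
python3 - <<'E'
import cv2
a=cv2.imread('pics/scene5.png')[245:280,335:375]; cv2.imwrite('pics/s5b.png',cv2.resize(a,None,fx=16,fy=16,interpolation=cv2.INTER_NEAREST))
a=cv2.imread('pics/top5.png')[185:215,300:340]; cv2.imwrite('pics/t5b.png',cv2.resize(a,None,fx=18,fy=18,interpolation=cv2.INTER_NEAREST))
E
```

```text
head 114 [585.55433159 -14.53579527] 67.14097049219785
pointer profile across (offset mm), z=74, ang 66
[-9. -8. -7. -6. -5. -4. -3. -2. -1.  0.  1.  2.  3.  4.  5.  6.  7.  8.
  9.]
30 [152 152 151 150 149 147 146 145 144 143 141 139 134 129 125 125 126 132
 139]
34 [155 154 153 152 151 149 147 146 145 144 142 141 138 135 135 136 139 144
 148]
38 [156 155 154 153 151 149 148 147 146 145 143 141 139 137 138 140 144 149
 153]
42 [156 155 154 153 152 151 149 148 146 143 139 136 133 132 134 138 144 149
 152]
46 [156 156 156 155 154 152 149 146 142 138 132 126 123 124 126 133 139 144
 148]
49 [156 156 154 153 150 146 141 137 133 127 121 116 113 111 116 119 122 126
 130]
52 [152 149 145 138 131 123 115 109 103  99  94  91  91  91  93  95  97 101
 107]
54 [144 139 133 124 114 105  97  89  84  81  80  78  76  76  76  79  82  86
  93]
56 [133 128 120 111 101  93  87  82  78  76  76  74  73  72  72  72  77  81
  88]
58 [119 116 110 103  96  89  85  82  79  78  77  77  76  76  76  77  78  82
  86]
60 [112 108 106 102  97  93  89  87  86  85  84  83  83  83  84  85  86  86
  88]
62 [111 110 107
[... 1934 characters left out ...]
69 163 163 164 161 161 162 162 162 160 165 132  52  49  57  55  63
   75  84  92  76  97 163]
 [133 166 163 162 159 160 158 159 157 161 162 165 174 138  50  54  60  71
   80  79  65  59 131 192]
 [123 170 162 161 159 161 161 164 165 166 166 139 105 108  85  60  72  72
   58  52  45 104 170 189]
 [124 170 163 163 162 171 169 167 142 135 169 140  93  96  98  75  42  52
  106 109  39 136 193 185]
 [131 177 168 169 144 104 104 104  98  90 134 138 124 139 133 168 167 165
  169 144  70 134 190 186]
 [ 90 108 105 108 105  96 100  93 124 161 163 163 162 163 163 167 167 164
  167 167 137 130 177 193]
 [ 84 100 102 100  96  98  92 128 163 166 164 160 161 161 162 162 161 165
  164 166 151 120 115 124]]
```

View pics/s5b.png

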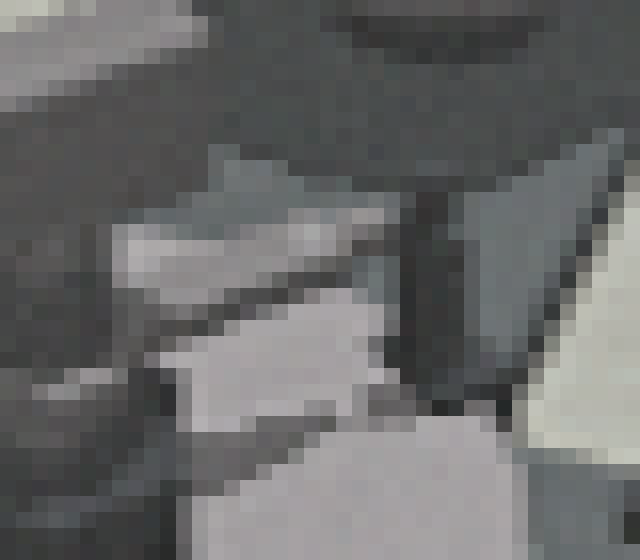

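View pics/t5b.png

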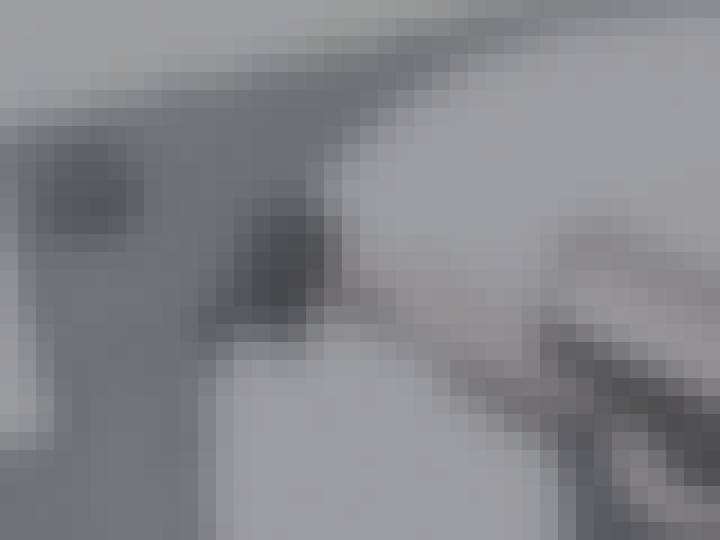

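```bash
python3 - <<'E'
from h import *
from scipy.optimize import least_squares, brentq
from scipy.ndimage import map_coordinates
print('cams',[ray(n,[(320,240)])[0].round() for n in('top','scene')])
for n,f0,c0 in (('scene','scene0',(588,-18)),('scene','scene5',(588,-18)),('top','top0',(584.8,-15.4)),('top','top5',(584.8,-15.4))):
    g=cv2.cvtColor(cv2.imread(f'pics/{f0}.png'),cv2.COLOR_BGR2GRAY).astype(float); g=cv2.GaussianBlur(g,(0,0),.8)
    pts=[]
    for a in np.radians(np.arange(0,360,2)):
        r=np.arange(55,69,.25); P=np.c_[c0[0]+r*np.cos(a),c0[1]+r*np.sin(a),np.full(len(r),45.)]
        q=proj(n,P); v=map_coordinates(g,[q[:,1],q[:,0]],order=1); gr=np.gradient(v); i=np.argmin(gr)
        if gr[i]<-1.5 and 0<i<len(r)-1: pts.append(P[i,:2])
    pts=np.array(pts); f=lambda s:np.hypot(pts[:,0]-s[0],pts[:,1]-s[1])-62
    s=least_squares(f,c0,loss='soft_l1',f_scale=.5); ax=s.x; print(f0,len(pts),ax,np.median(np.abs(f(ax))))
    if n=='scene':
        for z in(50,62,75):
            # post axis: angle t with r such that col = 361.5
            for r in(56,57): 
                h=lambda t:proj('scene',[[ax[0]+r*np.cos(t),ax[1]+r*np.sin(t),z]])[0,0]-361.5
                print(z,r,np.degrees(brentq(h,np.radians(40),np.radians(90))))
    else:
        for r in(56,57):
          for z in(50,62,75):
            h=lambda t:proj('top',[[ax[0]+r*np.cos(t),ax[1]+r*np.sin(t),z]])[0]
            print(r,z,[h(np.radians(t)).round(2) for t in(64,66,68)])
E
```

```text
cams [array([ 314.,   15., 1202.]), array([1088., -712.,  763.])]
scene0 132 [584.83308327 -15.09202747] 0.511729712289263
50 56 61.69652421439188
50 57 63.52175661197515
62 56 62.2508686154011
62 57 64.03674546580204
75 56 62.841427244151035
75 57 64.58672659726614
scene5 143 [585.04531531 -14.95262244] 0.8439859104494971
50 56 62.24248740224438
50 57 64.02885982201497
62 56 62.78736746557529
62 57 64.53623791405337
75 56 63.36824715753674
75 57 65.07838001127779
top0 90 [585.9051266  -14.82437436] 0.5011129229872076
56 50 [array([316.26, 199.53]), array([315.87, 200.29]), array([315.5 , 201.08])]
56 62 [array([316.2 , 198.16]), array([315.81, 198.93]), array([315.44, 199.72])]
56 75 [array([316.14, 196.65]), array([315.74, 197.43]), array([315.36, 198.23])]
57 50 [array([315.86, 199.33]), array([315.46, 200.11]), array([315.09, 200.9 ])]
57 62 [array([315.8 , 197.96]), array([315.4 , 198.75]), array([315.02, 199.55])]
57 75 [array([315.73, 196.44]), array([315.32, 197.24]), array([314.94, 198.05])]
top5 101 [585.63384023 -15.25031999] 0.4526621165853584
56 50 [array([316.45, 199.65]), array([316.06, 200.42]), array([315.69, 201.2 ])]
56 62 [array([316.4 , 198.28]), array([316.  , 199.06]), array([315.63, 199.85])]
56 75 [array([316.33, 196.77]), array([315.93, 197.55]), array([315.56, 198.35])]
57 50 [array([316.05, 199.45]), array([315.65, 200.23]), array([315.28, 201.02])]
57 62 [array([315.99, 198.08]), array([315.59, 198.87]), array([315.21, 199.67])]
57 75 [array([315.92, 196.57]), array([315.51, 197.36]), array([315.13, 198.17])]
```

```bash
cat > ptr.py <<'E'
from h import *
from scipy.ndimage import map_coordinates
def head(f):
    g=cv2.cvtColor(cv2.imread(f'pics/{f}.png'),cv2.COLOR_BGR2GRAY).astype(float)
    W=cloud('top',np.load(f'pics/{f}_d.npy')); z=W[...,2]
    m=(np.hypot(W[...,0]-584.8,W[...,1]+15.4)<30)&(z>114)&(z<124); P=W[m][:,:2]; u,sv,vt=np.linalg.svd(P-P.mean(0)); return np.degrees(np.arctan2(vt[0,1],vt[0,0]))%180, cv2.minAreaRect(P.astype(np.float32))
if __name__=='__main__':
    print(head('top0'),head('top5'))
    g0=cv2.cvtColor(cv2.imread('pics/top0.png'),cv2.COLOR_BGR2GRAY).astype(float);g5=cv2.cvtColor(cv2.imread('pics/top5.png'),cv2.COLOR_BGR2GRAY).astype(float)
    print('exposure',g0[100:150].mean(),g5[100:150].mean())
    D=g5/155*144-g0; print(D[194:210,308:336].round().astype(int))
    # scene: pointer diff
    a=cv2.cvtColor(cv2.imread('pics/scene5.png'),cv2.COLOR_BGR2GRAY).astype(int)
    cb=cv2.imread('pics/top5.png'); print((cb[194:212,308:334,2].astype(int)-cb[194:212,308:334,0]))
E
python3 ptr.py
```

```text
(np.float64(1.937784956991493), ((584.9393920898438, -15.28260612487793), (42.87753677368164, 12.743535041809082), 1.0269277095794678)) (np.float64(66.01024360230369), ((585.496337890625, -15.540868759155273), (43.25185775756836, 13.980369567871094), 67.37187957763672))
exposure 141.44259375 153.29334375
[[  3   3   2   3   3   3   2   3   3   3   3   2   1   2   2   2   2   2
    2   2   2   2   2   2   2   2   3   6]
 [  3   3   3   4   2   3   2   3   2   3   2   2   2   1   2   2   2   2
    2   2   2   2   2   2   1   2   2   8]
 [  2   2   3   3   2   2   4   3   2   3   2   1   3   2   2   2   2   2
    2   2   2   2   2   0  -2  -2   0   8]
 [  3   3   3   2   2   3   3   3   3   3   3   3   2   2   2   2   2   2
    2   2   2   1  -2  -6  -8  -9  -4   6]
 [  3   4   3   2   2   3   3   2   3   5   8   9   5   1   1  -1   0   1
    2   1   1   0  -5 -12 -17 -17 -12   0]
 [  3   2   3   2   3   3   2   3   5   7  14  16   9   1  -3  -3  -3   0
    1   0   0  -1  -7 -14 -16 -14 -13  -5]
 [  3   3   3   2   4   3   4   3   2   6  11  14   9   1  -4  -6  -6  -5
   -2  -2  -2  -5 
[... 1873 characters left out ...]
 0 -1  0  0  0  0 -1  0 -1
  -1 -2]
 [-8 -7 -7 -6 -4 -4 -4 -4 -4 -3 -4 -3 -4 -4 -4 -2 -2  0  0  0  0  0  0 -1
  -1 -1]
 [-8 -7 -7 -6 -5 -4 -4 -4 -4 -4 -4 -4 -4 -4 -4 -3 -3 -1 -1  0  0  0 -1 -1
  -1 -2]
 [-7 -8 -6 -6 -4 -4 -4 -4 -5 -4 -4 -4 -4 -4 -4 -4 -3 -3 -2 -1  0 -1  0 -1
   0 -1]
 [-7 -8 -7 -5 -4 -4 -4 -4 -4 -4 -4 -4 -4 -4 -4 -4 -3 -3 -3 -1 -1 -1 -1 -1
  -1 -1]
 [-7 -7 -7 -6 -4 -5 -4 -4 -4 -4 -5 -4 -4 -4 -4 -4 -4 -4 -3 -3 -3 -1 -1 -2
  -2 -2]
 [-8 -7 -6 -5 -4 -4 -4 -4 -4 -4 -4 -4 -4 -4 -4 -4 -4 -4 -4 -3 -4 -3 -3 -4
  -3 -2]
 [-8 -7 -6 -5 -4 -4 -4 -4 -4 -4 -4 -4 -4 -4 -4 -4 -4 -4 -5 -5 -3 -4 -3 -4
  -5 -4]
 [-7 -7 -6 -5 -4 -4 -4 -4 -4 -4 -4 -4 -4 -4 -4 -4 -4 -4 -4 -4 -4 -4 -4 -4
  -6 -5]]
```

```bash
python3 - <<'E'
from h import *
for ax in((584.8,-15.4),(585.5,-15.2)):
  for t in(64,66,68):
    a=np.radians(t); print(ax,t,proj('top',[[ax[0]+r*np.cos(a),ax[1]+r*np.sin(a),74] for r in(30,36,42,48)]).round(2).tolist())
cb=cv2.imread('pics/top5.png').astype(float); M=cb[...,2]-cb[...,0]; M=cv2.GaussianBlur(M,(0,0),.7)
for c in range(318,330):
    w=np.clip(M[196:210,c]+3.2,0,None); print(c,((w*np.arange(196,210)).sum()/w.sum()).round(2), w.round(1))
E
```

```text
(584.8, -15.4) 64 [[327.05, 202.6], [324.59, 201.37], [322.13, 200.13], [319.67, 198.9]]
(584.8, -15.4) 66 [[326.84, 203.02], [324.33, 201.87], [321.83, 200.72], [319.33, 199.57]]
(584.8, -15.4) 68 [[326.64, 203.45], [324.09, 202.38], [321.55, 201.32], [319.01, 200.26]]
(585.5, -15.2) 64 [[326.96, 202.29], [324.5, 201.05], [322.04, 199.82], [319.58, 198.59]]
(585.5, -15.2) 66 [[326.75, 202.71], [324.24, 201.56], [321.74, 200.41], [319.24, 199.26]]
(585.5, -15.2) 68 [[326.55, 203.13], [324.01, 202.07], [321.46, 201.0], [318.92, 199.94]]
318 200.41 [0.  0.  0.3 1.1 1.8 1.9 1.  0.1 0.  0.  0.  0.  0.  0. ]
319 200.42 [0.  0.  0.4 1.6 2.1 2.  1.3 0.4 0.  0.  0.  0.  0.  0. ]
320 200.51 [0.  0.  0.4 1.7 2.2 2.2 1.6 0.4 0.  0.  0.  0.  0.  0. ]
321 200.68 [0.  0.  0.3 1.4 2.3 2.3 1.9 0.6 0.  0.  0.  0.  0.  0. ]
322 200.97 [0.  0.  0.2 1.2 2.1 2.3 2.3 1.3 0.  0.  0.  0.  0.  0. ]
323 201.45 [0.  0.  0.2 1.2 2.  2.3 2.5 2.2 1.  0.1 0.  0.  0.  0. ]
324 201.85 [0.  0.  0.1 1.1 2.  2.5 2.9 2.5 1.6 0.7 0.1 0.  0.  0. ]
325 202.39 [0.  0.  0.  1.  2.  2.8 3.4 3.1 2.6 1.7 0.7 0.1 0.  0. ]
326 202.99 [0.  0.  0.  0.7 1.4 2.3 3.  3.2 3.  2.3 1.3 0.6 0.  0. ]
327 203.87 [0.  0.  0.  0.  0.6 1.8 2.6 3.1 3.1 2.9 2.3 1.5 0.4 0. ]
328 204.21 [0.  0.  0.  0.  0.3 1.4 2.5 3.  3.1 3.1 2.7 2.  0.8 0. ]
329 204.53 [0.  0.  0.  0.  0.3 1.2 2.2 2.7 3.  2.9 2.6 2.2 1.5 0.3]
```

```bash
python3 - <<'E'
from h import *
W=cloud('top',np.load('pics/top5_d.npy')); m=(W[...,2]>75)&(W[...,2]<96)&(W[...,1]<-60)&(W[...,1]>-110)&(W[...,0]>520)&(W[...,0]<600)
print(m.sum(),W[m].mean(0)); P=plane('top',[(652/8+289.56,380/8+174.56)],80)[0]; print(P,np.degrees(np.arctan2(P[1]+15.2,P[0]-585.2))%360)
E
```

```text
57 [555.6107287  -84.1617397   86.32854446]
[555.82564338 -83.4742037   80.        ] 246.7206462453343
```

Call:
step_arm --increments '[{"dx": 0.0,"dy": 0.001,"dz": 0.06,"ax": -0.02,"ay": 0,"az": 0,"hand": 150},{"dx": 0.0,"dy": 0.002,"dz": 0.12,"ax": -0.02,"ay": 0,"az": 0,"hand": 150},{"dx": 0.02,"dy": 0.003,"dz": 0.18,"ax": -0.02,"ay": 0,"az": 0,"hand": 150},{"dx": 0.03,"dy": 0.004,"dz": 0.24,"ax": -0.02,"ay": 0,"az": 0,"hand": 150},{"dx": 0.04,"dy": 0.0045,"dz": 0.271,"ax": -0.02,"ay": 0,"az": 0,"hand": 150},{"dx": 0.04,"dy": 0.0045,"dz": 0.271,"ax": -0.02,"ay": 0,"az": 0,"hand": 150},{"dx": 0.08,"dy": 0.0045,"dz": 0.271,"ax": -0.02,"ay": 0,"az": 0,"hand": 150},{"dx": 0.124,"dy": 0.0045,"dz": 0.271,"ax": -0.02,"ay": 0,"az": 0,"hand": 150},{"dx": 0.124,"dy": 0.0045,"dz": 0.271,"ax": -0.02,"ay": 0,"az": 0,"hand": 150},{"dx": 0.124,"dy": 0.0045,"dz": 0.271,"ax": -0.02,"ay": 0,"az": 0,"hand": 150}]'

```text
time: 11.2
tcp_pos: [556.8, -81.4, 67.6]
tcp_rot: [[0.002, -0.922, 0.388], [-0.0, 0.388, 0.922], [-1.0, -0.002, 0.0]]
ft_force: [-0.3, -0.1, 1.1]
gripper_width: 35.1
```

Call:
step_arm --increments '[{"dx": 0,"dy": 0.006,"dz": -0.0018,"ax": 0.08,"ay": 0,"az": 0,"hand": 150},{"dx": 0,"dy": 0.01195,"dz": -0.001,"ax": 0.16,"ay": 0,"az": 0,"hand": 150},{"dx": 0,"dy": 0.01783,"dz": 0.0002,"ax": 0.24,"ay": 0,"az": 0,"hand": 150},{"dx": 0,"dy": 0.02359,"dz": 0.0018,"ax": 0.32,"ay": 0,"az": 0,"hand": 150},{"dx": 0,"dy": 0.02921,"dz": 0.0039,"ax": 0.4,"ay": 0,"az": 0,"hand": 150},{"dx": 0,"dy": 0.03463,"dz": 0.0065,"ax": 0.48,"ay": 0,"az": 0,"hand": 150},{"dx": 0,"dy": 0.03984,"dz": 0.0094,"ax": 0.56,"ay": 0,"az": 0,"hand": 150},{"dx": 0,"dy": 0.04479,"dz": 0.0129,"ax": 0.64,"ay": 0,"az": 0,"hand": 150},{"dx": 0,"dy": 0.04825,"dz": 0.0156,"ax": 0.7,"ay": 0,"az": 0,"hand": 150},{"dx": 0,"dy": 0.04825,"dz": 0.0156,"ax": 0.7,"ay": 0,"az": 0,"hand": 150}]'

```text
time: 12.45
tcp_pos: [518.9, -48.1, 67.8]
tcp_rot: [[0.003, -0.455, 0.89], [-0.0, 0.89, 0.455], [-1.0, -0.002, 0.003]]
ft_force: [-0.3, 0.4, 1.1]
gripper_width: 35.2
```

```bash
cat > f.py <<'E'
from h import *
s=env.get_state(); R=s['tcp_rot']; y=R[:,1]; p=s['tcp_pos']
print(round(s['time'],2),'Ft',round(-(s['ft_force']@y),2),'F',s['ft_force'].round(2),'pos',p.round(1),'ang',round(float(np.degrees(np.arctan2(p[1]+15.3,p[0]-585))%360),2),'r',np.hypot(p[0]-585,p[1]+15.3).round(1),'yaw',np.degrees(np.arctan2(y[1],y[0])).round(2), 'T',s['ft_torque'].round(2))
E
python3 f.py
```

```text
12.45 Ft -0.49 F [-0.28  0.41  1.07] pos [518.9 -48.1  67.8] ang 206.39 r 73.7 yaw 117.09 T [-0.03 -0.05 -0.03]
```

Call:
step_arm --increments '[{"dx": 0,"dy": 0.00225,"dz": 0,"ax": 0.03,"ay": 0,"az": 0,"hand": 150},{"dx": 0,"dy": 0.0045,"dz": 0.0001,"ax": 0.06,"ay": 0,"az": 0,"hand": 150},{"dx": 0,"dy": 0.00674,"dz": 0.0003,"ax": 0.09,"ay": 0,"az": 0,"hand": 150},{"dx": 0,"dy": 0.00898,"dz": 0.0005,"ax": 0.12,"ay": 0,"az": 0,"hand": 150},{"dx": 0,"dy": 0.00898,"dz": 0.0005,"ax": 0.12,"ay": 0,"az": 0,"hand": 150}]'

```text
time: 13.08
tcp_pos: [513.9, -39.6, 65.7]
tcp_rot: [[-0.0, -0.345, 0.939], [0.0, 0.939, 0.345], [-1.0, 0.0, -0.0]]
ft_force: [0.4, -1.8, 1.0]
gripper_width: 35.3
```

```bash
python3 f.py
```

```text
13.07 Ft 1.85 F [ 0.38 -1.83  0.98] pos [513.9 -39.6  65.7] ang 198.87 r 75.2 yaw 110.16 T [-0.37 -0.27  0.07]
```

Call:
step_arm --increments '[{"dx": 0,"dy": 0.0015,"dz": 0,"ax": 0.02,"ay": 0,"az": 0,"hand": 150},{"dx": 0,"dy": 0.003,"dz": 0,"ax": 0.04,"ay": 0,"az": 0,"hand": 150},{"dx": 0,"dy": 0.0045,"dz": 0.0001,"ax": 0.06,"ay": 0,"az": 0,"hand": 150},{"dx": 0,"dy": 0.0045,"dz": 0.0001,"ax": 0.06,"ay": 0,"az": 0,"hand": 150}]'

```text
time: 13.58
tcp_pos: [512.5, -35.4, 65.8]
tcp_rot: [[-0.0, -0.288, 0.958], [0.0, 0.958, 0.288], [-1.0, 0.0, -0.0]]
ft_force: [1.8, -1.6, 0.6]
gripper_width: 35.1
```

```bash
python3 f.py
```

```text
13.57 Ft 1.99 F [ 1.77 -1.55  0.58] pos [512.5 -35.4  65.8] ang 195.51 r 75.2 yaw 106.73 T [-0.45 -0.24  0.04]
```

Call:
step_arm --increments '[{"dx": 0,"dy": 0.0015,"dz": 0,"ax": 0.02,"ay": 0,"az": 0,"hand": 150},{"dx": 0,"dy": 0.003,"dz": 0,"ax": 0.04,"ay": 0,"az": 0,"hand": 150},{"dx": 0,"dy": 0.003,"dz": 0,"ax": 0.04,"ay": 0,"az": 0,"hand": 150}]'

```text
time: 13.95
tcp_pos: [511.6, -32.5, 65.8]
tcp_rot: [[-0.0, -0.249, 0.968], [0.0, 0.968, 0.249], [-1.0, 0.0, -0.0]]
ft_force: [1.7, -1.9, 1.7]
gripper_width: 35.1
```

```bash
python3 f.py
```

```text
13.95 Ft 2.28 F [ 1.75 -1.91  1.73] pos [511.6 -32.5  65.8] ang 193.2 r 75.3 yaw 104.43 T [-0.42 -0.31 -0.  ]
```

Call:
step_arm --increments '[{"dx": 0,"dy": 0.0015,"dz": 0,"ax": 0.02,"ay": 0,"az": 0,"hand": 150},{"dx": 0,"dy": 0.003,"dz": 0,"ax": 0.04,"ay": 0,"az": 0,"hand": 150},{"dx": 0,"dy": 0.003,"dz": 0,"ax": 0.04,"ay": 0,"az": 0,"hand": 150}]'

```text
time: 14.32
tcp_pos: [511.0, -29.7, 65.8]
tcp_rot: [[-0.0, -0.21, 0.978], [0.0, 0.978, 0.21], [-1.0, 0.0, -0.0]]
ft_force: [2.2, -2.6, 0.9]
gripper_width: 35.5
```

```bash
python3 f.py
```

```text
14.32 Ft 2.97 F [ 2.24 -2.56  0.93] pos [511.  -29.7  65.8] ang 190.99 r 75.4 yaw 102.14 T [-0.49 -0.24 -0.02]
```

Call:
step_arm --increments '[{"dx": 0,"dy": 0.001,"dz": 0,"ax": 0.0133,"ay": 0,"az": 0,"hand": 150},{"dx": 0,"dy": 0.002,"dz": 0,"ax": 0.0267,"ay": 0,"az": 0,"hand": 150},{"dx": 0,"dy": 0.002,"dz": 0,"ax": 0.0267,"ay": 0,"az": 0,"hand": 150}]'

```text
time: 14.7
tcp_pos: [510.6, -27.8, 65.8]
tcp_rot: [[0.0, -0.184, 0.983], [-0.0, 0.983, 0.184], [-1.0, -0.0, 0.0]]
ft_force: [1.1, -2.8, 2.5]
gripper_width: 35.1
```

```bash
python3 f.py
```

```text
14.7 Ft 3.0 F [ 1.13 -2.84  2.46] pos [510.6 -27.8  65.8] ang 189.56 r 75.4 yaw 100.61 T [-0.76 -0.25  0.04]
```

Call:
step_arm --increments '[{"dx": 0,"dy": 0.001,"dz": 0,"ax": 0.0133,"ay": 0,"az": 0,"hand": 150},{"dx": 0,"dy": 0.002,"dz": 0,"ax": 0.0267,"ay": 0,"az": 0,"hand": 150},{"dx": 0,"dy": 0.002,"dz": 0,"ax": 0.0267,"ay": 0,"az": 0,"hand": 150}]'

```text
time: 15.08
tcp_pos: [510.2, -25.8, 65.9]
tcp_rot: [[0.0, -0.158, 0.987], [-0.0, 0.987, 0.158], [-1.0, -0.0, 0.0]]
ft_force: [1.9, -3.9, 3.0]
gripper_width: 35.1
```

```bash
python3 f.py
```

```text
15.07 Ft 4.12 F [ 1.88 -3.87  2.97] pos [510.2 -25.8  65.9] ang 188.0 r 75.5 yaw 99.08 T [-0.83 -0.43  0.06]
```

Call:
step_arm --increments '[{"dx": 0,"dy": 0.001,"dz": 0,"ax": 0.0133,"ay": 0,"az": 0,"hand": 150},{"dx": 0,"dy": 0.002,"dz": 0,"ax": 0.0267,"ay": 0,"az": 0,"hand": 150},{"dx": 0,"dy": 0.002,"dz": 0,"ax": 0.0267,"ay": 0,"az": 0,"hand": 150}]'

```text
time: 15.45
tcp_pos: [509.9, -23.8, 65.8]
tcp_rot: [[-0.0, -0.131, 0.991], [-0.0, 0.991, 0.131], [-1.0, -0.0, -0.0]]
ft_force: [1.5, -3.7, 3.3]
gripper_width: 35.1
```

```bash
python3 f.py
```

```text
15.45 Ft 3.91 F [ 1.54 -3.75  3.27] pos [509.9 -23.8  65.8] ang 186.48 r 75.6 yaw 97.56 T [-0.83 -0.38 -0.01]
```

Call:
step_arm --increments '[{"dx": 0,"dy": 0.001,"dz": 0,"ax": 0.0133,"ay": 0,"az": 0,"hand": 150},{"dx": 0,"dy": 0.002,"dz": 0,"ax": 0.0267,"ay": 0,"az": 0,"hand": 150},{"dx": 0,"dy": 0.002,"dz": 0,"ax": 0.0267,"ay": 0,"az": 0,"hand": 150}]'

```text
time: 15.82
tcp_pos: [509.7, -22.0, 65.8]
tcp_rot: [[0.0, -0.105, 0.994], [-0.0, 0.994, 0.105], [-1.0, -0.0, 0.0]]
ft_force: [2.0, -5.4, 3.5]
gripper_width: 35.3
```

```bash
python3 f.py
```

```text
15.82 Ft 5.56 F [ 2.02 -5.37  3.52] pos [509.7 -22.   65.8] ang 185.11 r 75.6 yaw 96.01 T [-1.14 -0.41  0.02]
```

Call:
step_arm --increments '[{"dx": 0,"dy": 0.0008,"dz": 0,"ax": 0.0107,"ay": 0,"az": 0,"hand": 150},{"dx": 0,"dy": 0.0016,"dz": 0,"ax": 0.0213,"ay": 0,"az": 0,"hand": 150}]'

```text
time: 16.08
tcp_pos: [509.6, -20.6, 65.9]
tcp_rot: [[0.0, -0.083, 0.997], [-0.001, 0.997, 0.083], [-1.0, -0.001, 0.0]]
ft_force: [2.6, -8.0, 2.5]
gripper_width: 35.6
```

```bash
python3 f.py
```

```text
16.07 Ft 8.24 F [ 2.63 -8.05  2.49] pos [509.6 -20.6  65.9] ang 184.03 r 75.6 yaw 94.78 T [-1.69 -0.59  0.03]
```

Call:
step_arm --increments '[{"dx": 0,"dy": 0.0008,"dz": 0,"ax": 0.0107,"ay": 0,"az": 0,"hand": 150},{"dx": 0,"dy": 0.0016,"dz": 0,"ax": 0.0213,"ay": 0,"az": 0,"hand": 150}]'

```text
time: 16.32
tcp_pos: [509.4, -19.0, 65.9]
tcp_rot: [[0.0, -0.062, 0.998], [-0.001, 0.998, 0.062], [-1.0, -0.001, 0.0]]
ft_force: [0.7, -3.6, 1.1]
gripper_width: 35.1
```

```bash
python3 f.py
```

```text
16.32 Ft 3.61 F [ 0.66 -3.57  1.07] pos [509.4 -19.   65.9] ang 182.8 r 75.7 yaw 93.56 T [-0.69 -0.2   0.03]
```

Call:
step_arm --increments '[{"dx": 0,"dy": 0.0007,"dz": 0,"ax": 0.0093,"ay": 0,"az": 0,"hand": 150}]'

```text
time: 16.45
tcp_pos: [509.2, -18.2, 65.8]
tcp_rot: [[-0.0, -0.053, 0.999], [-0.001, 0.999, 0.053], [-1.0, -0.001, -0.0]]
ft_force: [1.3, -7.1, 2.9]
gripper_width: 35.4
```

Call:
step_arm --increments '[{"dx": 0,"dy": 0.0007,"dz": 0,"ax": 0.0093,"ay": 0,"az": 0,"hand": 150}]'

```text
time: 16.58
tcp_pos: [509.3, -17.8, 65.9]
tcp_rot: [[0.0, -0.043, 0.999], [-0.001, 0.999, 0.043], [-1.0, -0.001, 0.0]]
ft_force: [2.5, -9.2, 3.5]
gripper_width: 35.1
```

```bash
python3 f.py
```

```text
16.57 Ft 9.25 F [ 2.46 -9.15  3.48] pos [509.3 -17.8  65.9] ang 181.88 r 75.7 yaw 92.49 T [-1.97 -0.52  0.01]
```

Call:
step_arm --increments '[{"dx": 0,"dy": 0.0005,"dz": 0,"ax": 0.0067,"ay": 0,"az": 0,"hand": 150}]'

```text
time: 16.7
tcp_pos: [509.0, -16.9, 65.7]
tcp_rot: [[-0.0, -0.037, 0.999], [-0.0, 0.999, 0.037], [-1.0, -0.0, -0.0]]
ft_force: [1.1, -6.1, 3.7]
gripper_width: 35.6
```

Call:
step_arm --increments '[{"dx": 0,"dy": 0.0005,"dz": 0,"ax": 0.0067,"ay": 0,"az": 0,"hand": 150}]'

```text
time: 16.82
tcp_pos: [509.2, -16.5, 65.8]
tcp_rot: [[-0.0, -0.03, 1.0], [-0.0, 1.0, 0.03], [-1.0, -0.0, -0.0]]
ft_force: [1.2, -6.8, 2.6]
gripper_width: 35.1
```

Call:
step_arm --increments '[{"dx": 0,"dy": 0.0005,"dz": 0,"ax": 0.0067,"ay": 0,"az": 0,"hand": 150}]'

```text
time: 16.95
tcp_pos: [509.2, -16.2, 65.8]
tcp_rot: [[0.0, -0.023, 1.0], [-0.001, 1.0, 0.023], [-1.0, -0.001, -0.0]]
ft_force: [2.2, -7.9, 3.7]
gripper_width: 35.1
```

Call:
step_arm --increments '[{"dx": 0,"dy": 0.0005,"dz": 0,"ax": 0.0067,"ay": 0,"az": 0,"hand": 150}]'

```text
time: 17.08
tcp_pos: [509.2, -15.9, 65.8]
tcp_rot: [[0.0, -0.017, 1.0], [-0.001, 1.0, 0.017], [-1.0, -0.001, 0.0]]
ft_force: [1.4, -10.2, 3.4]
gripper_width: 35.1
```

Call:
step_arm --increments '[{"dx": 0,"dy": 0.0005,"dz": 0,"ax": 0.0067,"ay": 0,"az": 0,"hand": 150}]'

```text
time: 17.2
tcp_pos: [509.1, -15.1, 65.8]
tcp_rot: [[-0.0, -0.01, 1.0], [-0.001, 1.0, 0.01], [-1.0, -0.001, -0.0]]
ft_force: [1.7, -3.8, 2.1]
gripper_width: 35.4
```

Call:
step_arm --increments '[{"dx": 0,"dy": 0.0005,"dz": 0,"ax": 0.0067,"ay": 0,"az": 0,"hand": 150}]'

```text
time: 17.32
tcp_pos: [509.1, -14.5, 65.8]
tcp_rot: [[-0.0, -0.004, 1.0], [-0.0, 1.0, 0.004], [-1.0, -0.0, -0.0]]
ft_force: [1.8, -7.6, 2.1]
gripper_width: 35.1
```

Call:
step_arm --increments '[{"dx": 0,"dy": 0.0005,"dz": 0,"ax": 0.0067,"ay": 0,"az": 0,"hand": 150}]'

```text
time: 17.45
tcp_pos: [509.1, -14.2, 65.8]
tcp_rot: [[-0.0, 0.003, 1.0], [-0.001, 1.0, -0.003], [-1.0, -0.001, -0.0]]
ft_force: [1.4, -8.9, 3.3]
gripper_width: 35.2
```

Call:
step_arm --increments '[{"dx": 0,"dy": 0.0004,"dz": 0,"ax": 0.0053,"ay": 0,"az": 0,"hand": 150}]'

```text
time: 17.58
tcp_pos: [509.1, -13.9, 65.8]
tcp_rot: [[-0.0, 0.009, 1.0], [-0.001, 1.0, -0.009], [-1.0, -0.001, -0.0]]
ft_force: [2.4, -9.6, 3.6]
gripper_width: 35.4
```

Call:
step_arm --increments '[{"dx": 0,"dy": 0.0004,"dz": 0,"ax": 0.0053,"ay": 0,"az": 0,"hand": 150}]'

```text
time: 17.7
tcp_pos: [509.3, -13.7, 65.9]
tcp_rot: [[0.0, 0.014, 1.0], [-0.002, 1.0, -0.014], [-1.0, -0.002, 0.0]]
ft_force: [1.3, -10.6, 3.1]
gripper_width: 35.2
```

Call:
step_arm --increments '[{"dx": 0,"dy": 0.0004,"dz": 0,"ax": 0.0053,"ay": 0,"az": 0,"hand": 150}]'

```text
time: 17.82
tcp_pos: [509.0, -12.7, 65.7]
tcp_rot: [[-0.0, 0.019, 1.0], [-0.0, 1.0, -0.019], [-1.0, -0.0, -0.0]]
ft_force: [0.5, -3.0, 2.8]
gripper_width: 35.1
```

Call:
step_arm --increments '[{"dx": 0,"dy": 0.0004,"dz": 0,"ax": 0.0053,"ay": 0,"az": 0,"hand": 150}]'

```text
time: 17.95
tcp_pos: [509.0, -12.2, 65.8]
tcp_rot: [[-0.0, 0.024, 1.0], [-0.0, 1.0, -0.024], [-1.0, -0.0, -0.0]]
ft_force: [0.5, -5.8, 4.0]
gripper_width: 35.3
```

Call:
step_arm --increments '[{"dx": 0,"dy": 0.0005,"dz": 0,"ax": 0.0067,"ay": 0,"az": 0,"hand": 150}]'

```text
time: 18.08
tcp_pos: [509.0, -11.9, 65.8]
tcp_rot: [[-0.0, 0.031, 1.0], [-0.001, 1.0, -0.031], [-1.0, -0.001, -0.0]]
ft_force: [1.5, -7.5, 3.4]
gripper_width: 35.2
```

Call:
step_arm --increments '[{"dx": 0,"dy": 0.0004,"dz": 0,"ax": 0.0053,"ay": 0,"az": 0,"hand": 150}]'

```text
time: 18.2
tcp_pos: [509.1, -11.7, 65.8]
tcp_rot: [[-0.0, 0.036, 0.999], [-0.001, 0.999, -0.036], [-1.0, -0.001, -0.0]]
ft_force: [1.3, -8.9, 2.3]
gripper_width: 35.2
```

Call:
step_arm --increments '[{"dx": 0,"dy": 0.0004,"dz": 0,"ax": 0.0053,"ay": 0,"az": 0,"hand": 150}]'

```text
time: 18.32
tcp_pos: [509.2, -11.4, 65.8]
tcp_rot: [[0.0, 0.042, 0.999], [-0.001, 0.999, -0.042], [-1.0, -0.001, 0.0]]
ft_force: [1.4, -10.3, 4.6]
gripper_width: 35.2
```

Call:
step_arm --increments '[{"dx": 0,"dy": 0.0004,"dz": 0,"ax": 0.0053,"ay": 0,"az": 0,"hand": 150}]'

```text
time: 18.45
tcp_pos: [509.2, -11.2, 65.8]
tcp_rot: [[0.0, 0.047, 0.999], [-0.002, 0.999, -0.047], [-1.0, -0.002, 0.0]]
ft_force: [0.7, -11.6, 4.0]
gripper_width: 34.9
```

```bash
python3 f.py
```

```text
18.45 Ft 11.56 F [  0.69 -11.6    3.98] pos [509.2 -11.2  65.8] ang 176.88 r 75.9 yaw 87.3 T [-2.34 -0.23  0.05]
```

Call:
step_arm --increments '[{"dx": 0,"dy": 0.0004,"dz": 0,"ax": 0.0053,"ay": 0,"az": 0,"hand": 150}]'

```text
time: 18.58
tcp_pos: [509.2, -10.4, 65.8]
tcp_rot: [[-0.0, 0.052, 0.999], [-0.001, 0.999, -0.052], [-1.0, -0.001, -0.0]]
ft_force: [-0.1, 0.4, 0.3]
gripper_width: 35.1
```

Call:
step_arm --increments '[{"dx": 0,"dy": 0.0004,"dz": 0,"ax": 0.0053,"ay": 0,"az": 0,"hand": 150}]'

```text
time: 18.7
tcp_pos: [509.0, -9.5, 65.7]
tcp_rot: [[-0.0, 0.057, 0.998], [0.0, 0.998, -0.057], [-1.0, 0.0, -0.001]]
ft_force: [-0.3, -4.0, 3.0]
gripper_width: 35.1
```

Call:
step_arm --increments '[{"dx": 0,"dy": 0.0004,"dz": 0,"ax": 0.0053,"ay": 0,"az": 0,"hand": 150}]'

```text
time: 18.82
tcp_pos: [509.1, -9.3, 65.8]
tcp_rot: [[-0.0, 0.063, 0.998], [-0.0, 0.998, -0.063], [-1.0, -0.0, -0.0]]
ft_force: [-0.2, -5.2, 2.7]
gripper_width: 35.2
```

Call:
step_arm --increments '[{"dx": 0,"dy": 0.0006,"dz": 0,"ax": 0.008,"ay": 0,"az": 0,"hand": 150}]'

```text
time: 18.95
tcp_pos: [509.2, -8.9, 65.8]
tcp_rot: [[-0.0, 0.071, 0.997], [-0.001, 0.997, -0.071], [-1.0, -0.001, -0.0]]
ft_force: [0.0, -7.9, 1.6]
gripper_width: 35.0
```

Call:
step_arm --increments '[{"dx": 0,"dy": 0.0006,"dz": 0,"ax": 0.008,"ay": 0,"az": 0,"hand": 150}]'

```text
time: 19.08
tcp_pos: [509.3, -8.5, 65.8]
tcp_rot: [[-0.0, 0.079, 0.997], [-0.001, 0.997, -0.079], [-1.0, -0.001, -0.0]]
ft_force: [0.3, -9.0, 2.7]
gripper_width: 34.8
```

Call:
step_arm --increments '[{"dx": 0,"dy": 0.0004,"dz": 0,"ax": 0.0053,"ay": 0,"az": 0,"hand": 150}]'

```text
time: 19.2
tcp_pos: [509.4, -8.3, 65.8]
tcp_rot: [[-0.0, 0.084, 0.996], [-0.001, 0.996, -0.084], [-1.0, -0.001, 0.0]]
ft_force: [-0.4, -10.5, 2.5]
gripper_width: 35.6
```

Call:
step_arm --increments '[{"dx": 0,"dy": 0.0003,"dz": 0,"ax": 0.004,"ay": 0,"az": 0,"hand": 150}]'

```text
time: 19.32
tcp_pos: [509.4, -8.1, 65.8]
tcp_rot: [[0.0, 0.088, 0.996], [-0.002, 0.996, -0.088], [-1.0, -0.002, 0.0]]
ft_force: [0.8, -11.0, 3.0]
gripper_width: 34.9
```

```bash
python3 f.py
```

```text
19.32 Ft 10.91 F [  0.83 -11.02   2.99] pos [509.4  -8.1  65.8] ang 174.58 r 75.9 yaw 84.93 T [-2.3  -0.09 -0.04]
```

Call:
step_arm --increments '[{"dx": 0,"dy": 0.0003,"dz": 0,"ax": 0.004,"ay": 0,"az": 0,"hand": 150}]'

```text
time: 19.45
tcp_pos: [509.5, -8.0, 65.8]
tcp_rot: [[0.0, 0.092, 0.996], [-0.002, 0.996, -0.092], [-1.0, -0.002, 0.0]]
ft_force: [-0.0, -11.5, 3.3]
gripper_width: 35.2
```

Call:
step_arm --increments '[{"dx": 0,"dy": 0.0003,"dz": 0,"ax": 0.004,"ay": 0,"az": 0,"hand": 150}]'

```text
time: 19.58
tcp_pos: [509.5, -7.8, 65.9]
tcp_rot: [[0.0, 0.097, 0.995], [-0.002, 0.995, -0.096], [-1.0, -0.002, 0.0]]
ft_force: [-0.2, -13.0, 2.9]
gripper_width: 35.4
```

Call:
step_arm --increments '[{"dx": 0,"dy": 0.0003,"dz": 0,"ax": 0.004,"ay": 0,"az": 0,"hand": 150}]'

```text
time: 19.7
tcp_pos: [509.5, -6.9, 65.8]
tcp_rot: [[-0.0, 0.1, 0.995], [-0.001, 0.995, -0.1], [-1.0, -0.001, 0.0]]
ft_force: [0.8, -9.0, 1.0]
gripper_width: 35.0
```

Call:
step_arm --increments '[{"dx": 0,"dy": 0.0003,"dz": 0,"ax": 0.004,"ay": 0,"az": 0,"hand": 150}]'

```text
time: 19.82
tcp_pos: [509.5, -6.7, 65.8]
tcp_rot: [[-0.0, 0.104, 0.995], [-0.001, 0.995, -0.104], [-1.0, -0.001, 0.0]]
ft_force: [1.0, -9.5, 1.9]
gripper_width: 35.1
```

Call:
step_arm --increments '[{"dx": 0,"dy": 0.0003,"dz": 0,"ax": 0.004,"ay": 0,"az": 0,"hand": 150}]'

```text
time: 19.95
tcp_pos: [509.6, -6.5, 65.8]
tcp_rot: [[-0.0, 0.108, 0.994], [-0.001, 0.994, -0.108], [-1.0, -0.001, 0.0]]
ft_force: [0.8, -9.9, 1.7]
gripper_width: 35.5
```

Call:
step_arm --increments '[{"dx": 0,"dy": 0.0003,"dz": 0,"ax": 0.004,"ay": 0,"az": 0,"hand": 150}]'

```text
time: 20.08
tcp_pos: [509.7, -6.3, 65.8]
tcp_rot: [[0.0, 0.112, 0.994], [-0.002, 0.994, -0.112], [-1.0, -0.002, 0.0]]
ft_force: [1.3, -11.4, 1.3]
gripper_width: 35.5
```

Call:
step_arm --increments '[{"dx": 0,"dy": 0.0003,"dz": 0,"ax": 0.004,"ay": 0,"az": 0,"hand": 150}]'

```text
time: 20.2
tcp_pos: [509.7, -6.2, 65.8]
tcp_rot: [[0.0, 0.116, 0.993], [-0.002, 0.993, -0.116], [-1.0, -0.002, 0.0]]
ft_force: [1.8, -12.3, 1.1]
gripper_width: 35.1
```

```bash
python3 f.py
```

```text
20.2 Ft 12.06 F [  1.77 -12.35   1.08] pos [509.7  -6.2  65.8] ang 173.07 r 75.9 yaw 83.32 T [-2.2  -0.24 -0.01]
```

Call:
step_arm --increments '[{"dx": 0,"dy": -0.005,"dz": 0,"ax": 0,"ay": 0,"az": 0,"hand": 150},{"dx": 0,"dy": -0.0095,"dz": 0,"ax": 0,"ay": 0,"az": 0,"hand": 150},{"dx": 0,"dy": -0.0095,"dz": 0,"ax": 0,"ay": 0,"az": 0,"hand": 150},{"dx": -0.04,"dy": -0.0095,"dz": 0,"ax": 0,"ay": 0,"az": 0,"hand": 150},{"dx": -0.1,"dy": -0.0095,"dz": 0,"ax": 0,"ay": 0,"az": 0,"hand": 150},{"dx": -0.12,"dy": -0.05,"dz": -0.022,"ax": 0,"ay": 0,"az": 0,"hand": 150},{"dx": -0.12,"dy": -0.11,"dz": -0.022,"ax": 0,"ay": 0,"az": 0,"hand": 150},{"dx": -0.12,"dy": -0.17,"dz": -0.022,"ax": 0,"ay": 0,"az": 0,"hand": 150},{"dx": -0.12,"dy": -0.23,"dz": -0.022,"ax": 0,"ay": 0,"az": 0,"hand": 150},{"dx": -0.12,"dy": -0.29,"dz": -0.022,"ax": 0,"ay": 0,"az": 0,"hand": 150},{"dx": -0.12,"dy": -0.33,"dz": -0.022,"ax": 0,"ay": 0,"az": 0,"hand": 150},{"dx": -0.12,"dy": -0.33,"dz": -0.022,"ax": 0,"ay": 0,"az": 0,"hand": 150}]'

```text
time: 21.7
tcp_pos: [449.0, -332.8, 185.3]
tcp_rot: [[-0.0, 0.119, 0.993], [0.0, 0.993, -0.119], [-1.0, 0.0, -0.0]]
ft_force: [-0.7, -0.4, -0.6]
gripper_width: 35.0
```

```bash
python3 f.py; python3 - <<'E'
from h import *
p,d=env.snapshot('scene'); np.save('pics/scene6_d.npy',d);cv2.imwrite('pics/scene6.png',p);a=p[215:315,290:390]; cv2.imwrite('pics/s6.png',cv2.resize(a,None,fx=6,fy=6,interpolation=cv2.INTER_CUBIC))
p,d=env.snapshot('top'); np.save('pics/top6_d.npy',d);cv2.imwrite('pics/top6.png',p);a=p[175:250,290:390]; cv2.imwrite('pics/t6.png',cv2.resize(a,None,fx=8,fy=8,interpolation=cv2.INTER_CUBIC))
from ptr import head
print(head('top5'),head('top6'))
for f in('top5','top6'):
    cb=cv2.imread(f'pics/{f}.png').astype(float); M=cv2.GaussianBlur(cb[...,2]-cb[...,0],(0,0),.7)
    o=[]
    for c in range(318,330):
        w=np.clip(M[196:210,c]+3.2,0,None); o.append(((w*np.arange(196,210)).sum()/w.sum()).round(2))
    print(f,o)
g5=cv2.imread('pics/scene5.png',0).astype(int);g6=cv2.imread('pics/scene6.png',0).astype(int)
print('scene diff tip/head',np.abs(g6-g5)[252:266,346:366].max(),np.abs(g6-g5)[252:266,346:366].mean())
h5=cv2.imread('pics/top5.png',0).astype(float);h6=cv2.imread('pics/top6.png',0).astype(float); print((h6-h5)[194:210,308:336].round().astype(int))
E
```

```text
21.7 Ft 0.52 F [-0.71 -0.43 -0.59] pos [ 449.  -332.8  185.3] ang 246.81 r 345.4 yaw 83.19 T [ 0.06 -0.02  0.01]
(np.float64(66.01024360230369), ((585.496337890625, -15.540868759155273), (43.25185775756836, 13.980369567871094), 67.37187957763672)) (np.float64(65.32443840849116), ((585.3195190429688, -15.460393905639648), (43.80332565307617, 14.482340812683105), 65.76962280273438))
top5 [np.float64(200.41), np.float64(200.42), np.float64(200.51), np.float64(200.68), np.float64(200.97), np.float64(201.45), np.float64(201.85), np.float64(202.39), np.float64(202.99), np.float64(203.87), np.float64(204.21), np.float64(204.53)]
top6 [np.float64(200.14), np.float64(200.11), np.float64(200.37), np.float64(200.78), np.float64(200.98), np.float64(201.17), np.float64(201.65), np.float64(202.28), np.float64(202.73), np.float64(203.19), np.float64(203.77), np.float64(204.31)]
scene diff tip/head 104 14.435714285714285
[[  0   2   0   1   0   0   0   0  -1   0   0   0   0   0   0   0   0   0
    0   0   0   0   0   0   0   0  -1   0]
 [  0   0   0   0   1  -1   1  -1   1   0   0   0   0   1   0   
[... 991 characters left out ...]
  0  -1   0   1   0   0   0  -1   0   1   0   0   1   2   2   0  -1  -3
   -4  -3  -1   2   4   1  -5  -9 -12 -11]
 [  1   0   1   0   0   1   0   0   0   0   0   1   0   2   1   3   4   6
    0  -3  -3   1   7  10   6  -1  -9 -11]
 [  0   0   0  -1   0   1   0   0   0   0   0   0   1  -1   0   1   4   6
    3   0  -2  -1   2   6   6   5   1  -4]
 [  0   1   1   0   0   0   1   0   0   1   1   0   1   0   0   1   1   2
    2   4   5   2   2   2   3   5   8   5]
 [  0   0   0   0  -1   1   1   0   0   1   1   0   0   0   0   1   1   0
    1   4   9   8   9   8   3   6  10   6]
 [  0  -1   0   0   0   0   0   0   0   0   0   0   0   0   0   0   0   0
    1   3   6   8  14  14   8   5   5   2]]
```

View pics/s6.png

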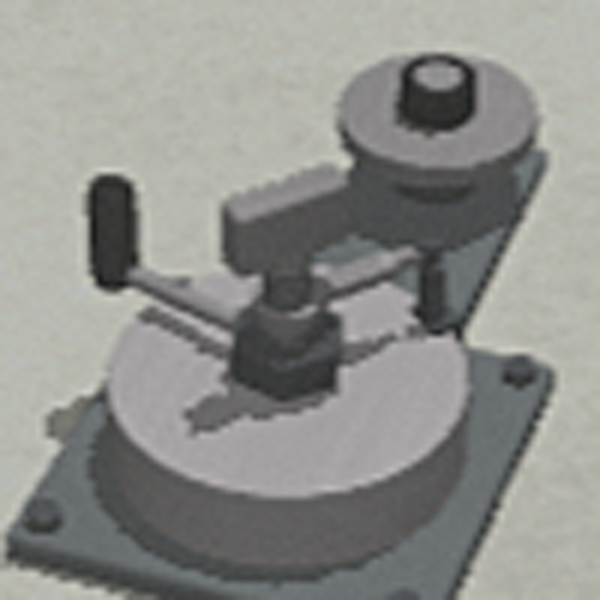

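View pics/t6.png

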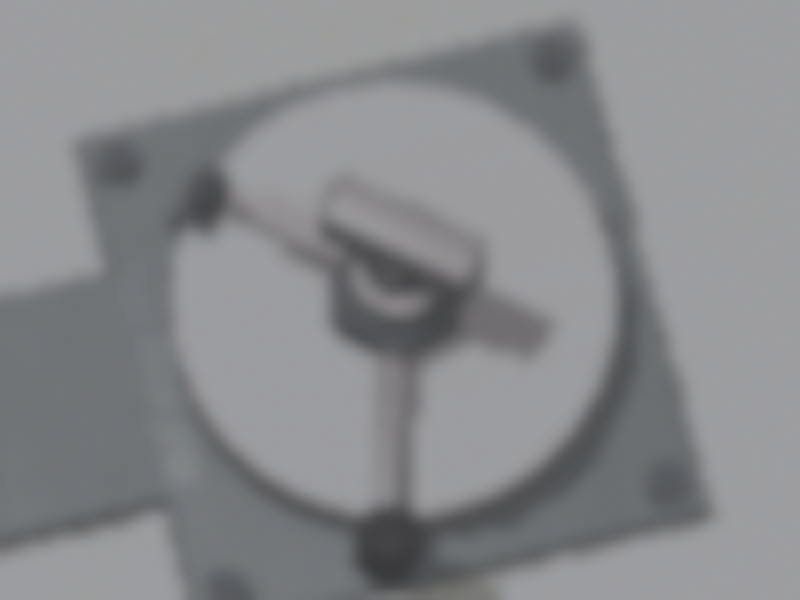

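```bash
python3 - <<'E'
from h import *
ax=np.array([585.2,-15.3])
for t in(63,65,67,69):
    a=np.radians(t); e=np.array([np.cos(a),np.sin(a)]); n=np.array([-e[1],e[0]])
    f=lambda r,o,z: proj('top',[[*(ax+r*e+o*n),z]])[0].round(2).tolist()
    print(t,'base ccw',f(54,5,45),f(59,5,45),'wide top cw',f(54,-5,69),f(59,-5,69),'top cw',f(54,-2,79),f(59,-2,79),'top ctr',f(56,0,79),'base ctr',f(56,0,45),'ptr edges z74 r46',f(46,-3,74),f(46,3,74))
for fn in('top0','top5','top6'):
    g=cv2.imread(f'pics/{fn}.png',0).astype(float)
    print(fn)
    for c in range(311,321):
        v=g[190:210,c]; i=np.argmin(v); 
        hi1=v[:max(1,i-2)][-4:].max() if i>2 else np.nan
        up=np.interp
        # half-levels
        top_bg=np.median(v[:3]); lo=v[i]; bot_bg=v[-3:].mean()
        h1=(top_bg+lo)/2; h2=(bot_bg+lo)/2
        j=i
        while j>0 and v[j]<h1: j-=1
        y1=190+j+(v[j]-h1)/(v[j]-v[j+1]) if v[j]>h1 else None
        k=i
        while k<19 and v[k]<h2: k+=1
        y2=190+k-(v[k]-h2)/(v[k]-v[k-1])
        print(c,lo,'up',y1,'dn',round(y2,2))
E
```

```text
63 base ccw [316.42, 202.36] [314.44, 201.32] wide top cw [318.49, 195.75] [316.47, 194.7] top cw [317.8, 195.74] [315.76, 194.68] top ctr [316.54, 196.11] base ctr [316.7, 200.02] ptr edges z74 r46 [321.28, 197.64] [319.96, 200.0]
65 base ccw [316.1, 203.13] [314.08, 202.16] wide top cw [318.02, 196.46] [315.97, 195.47] top cw [317.37, 196.48] [315.3, 195.49] top ctr [316.12, 196.89] base ctr [316.3, 200.78] ptr edges z74 r46 [320.89, 198.25] [319.66, 200.66]
67 base ccw [315.8, 203.9] [313.75, 203.0] wide top cw [317.58, 197.18] [315.49, 196.27] top cw [316.96, 197.23] [314.86, 196.31] top ctr [315.74, 197.68] base ctr [315.92, 201.55] ptr edges z74 r46 [320.53, 198.88] [319.39, 201.33]
69 base ccw [315.54, 204.69] [313.46, 203.86] wide top cw [317.16, 197.92] [315.04, 197.08] top cw [316.58, 197.99] [314.45, 197.14] top ctr [315.38, 198.48] base ctr [315.57, 202.34] ptr edges z74 r46 [320.19, 199.52] [319.14, 202.0]
top0
311 87.0 up 200.1 dn 204.43
312 80.0 up None dn 203.97
313 76.0 up 197.25 dn 203.48
314 67.0 up 196.625 dn 203.34
315 63.0 up 196.25 dn 203.44
316 65.0 up 196.20833333333334 dn 203.21
317 69.0 up 196.83333333333334 dn 202.38
318 85.0 up 197.89285714285714 dn 202.03
319 102.0 up 199.625 dn 202.44
320 105.0 up None dn 192.05
top5
311 96.0 up 200.2 dn 204.42
312 90.0 up 198.875 dn 203.99
313 84.0 up 197.4 dn 203.42
314 76.0 up 196.55555555555554 dn 203.29
315 71.0 up 196.2 dn 203.41
316 73.0 up 196.26923076923077 dn 203.22
317 82.0 up 196.76666666666668 dn 202.45
318 106.0 up 197.83333333333334 dn 202.32
319 113.0 up None dn 193.0
320 116.0 up None dn 192.03
top6
311 96.0 up 200.2 dn 204.37
312 89.0 up None dn 203.96
313 84.0 up 197.5 dn 203.43
314 76.0 up 196.6875 dn 203.33
315 72.0 up 196.15 dn 203.44
316 72.0 up 196.22727272727272 dn 203.2
317 81.0 up 196.89285714285714 dn 202.44
318 102.0 up 198.58333333333334 dn 202.22
319 113.0 up None dn 193.0
320 116.0 up None dn 192.05
```

```bash
python3 - <<'E'
from h import *
a=cv2.imread('pics/top0.png',0).astype(int);b=cv2.imread('pics/top6.png',0).astype(int)
for n,(x,y) in {'jar':(468,207),'spec':(476,290),'driver':(160,300)}.items():
    A=a[y-22:y+22,x-25:x+25];B=b[y-22:y+22,x-25:x+25]; print(n,[np.argwhere(q<np.median(q)-25).mean(0).round(2) for q in(A,B)])
print(env.hand_in(), env.get_state()['time'])
E
```

```text
jar [array([26.08, 22.23]), array([25.94, 22.26])]
spec [array([22.38, 24.8 ]), array([18.19, 35.43])]
driver [array([27.6, 29.5]), array([27.62, 29.5 ])]
the job is handed in; nothing more can be done
the job is handed in; nothing more can be done
```

```bash
python3 - <<'E'
from h import *
for f in('scene0','scene6'):
    g=cv2.imread(f'pics/{f}.png',0)[325:365,150:190]; m=g<70; print(f,m.sum(),np.argwhere(m).mean(0))
cv2.imwrite('pics/cmp.png',np.hstack([cv2.resize(cv2.imread(f'pics/{f}.png')[190:350,400:600],None,fx=2,fy=2) for f in('top0','top6')]))
E
```

```text
scene0 257 [20.83268482 18.09727626]
scene6 254 [20.76771654 18.0984252 ]
```

View pics/cmp.png

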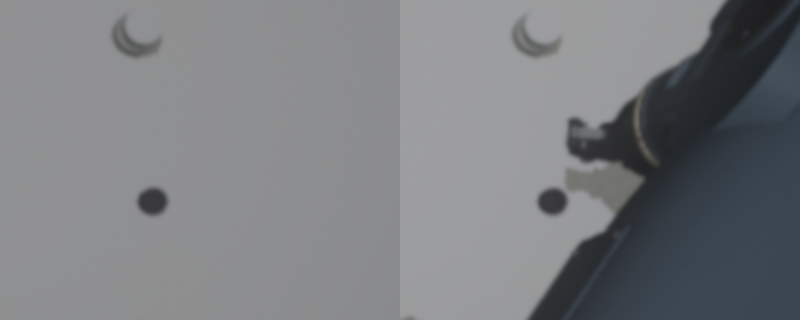

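The job is handed in, about 22 s into the 66 s allowed, with the arm clear of everything; no verdict was reported.

- **Slackening:** I swung the jam nut lever about 50° anticlockwise, more than the eighth of a turn asked.
- **Adjuster:** I gripped the screw's head and turned it about 63.5° anticlockwise, onto the post.
- **Retightening:** I pushed the lever clockwise in small steps. It stuck and slipped at rising pushes, up to about 13 N. I stopped when it held 12 N without moving, inside the 12 to 14 N firm band. The nut ended about 0.30 rad past its start, within the expected 0.07 to 0.32.

**Last checks:**
- **Pointer:** The nut dragged the pointer about 1° clockwise as it tightened, and I left it there. The post measures about 66.2°. The two readings of the pointer disagree: about 65.2° from the head bar and about 66.8° from the pointer itself. I expect the error to be within about 1 to 1.5°, but that is near the limit of what the pictures can show.
- **Bystanders:** The jar, specimen and screwdriver have not moved. One automatic check of the specimen showed a shift, but that came from the arm being in the top view. The scene camera shows it in the same place.

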